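# Put the gluing kit away in a drawer that opens only half way

### The arm

A 6-joint arm with a two-finger parallel gripper is mounted at the origin on a cart in front of the work surface, level with it; the furniture and walls round the work are solid. World frame = base frame: x ahead of the robot, y to its left, z up, the work surface at z = 0. Lengths are in mm, angles in rad, forces in N, time in s.
With the tool pointing down it reaches from about 350 to 875 mm from the base axis. Payload 4.2 kg.
Tool frame: the origin (TCP) lies between the finger pads; the fingertips stand 25 mm ahead of it and the grasp point (between the pads) lies 6 mm ahead of it; z points along the fingers, y is the line along which they close (so a half turn about z gives the same grasp; the last joint's range is limited). The gripper opens to 85 mm and grips with 20 to 120 N. Pads are 22 mm wide; open, the fingers measure 114 mm over their backs; the gripper's body (76 mm by 85 mm) begins 54 mm behind the grasp point. The pads swing forward as they close: fully open they stand 13 mm farther back than shut.
Start: joints at [1.58, 0.385, 0.008, 0, -1.194, -0.259], TCP at [154.475, 605.588, 256.312] pointing down, gripper open.
Joint ranges: [-3.14, 3.14], [-1.21, 2.06], [-1.07, 1.41], [-3.16, 2.05], [-2.99, -0.16], [-3.1, 3.1]. Speed limits (rad/s): [2.79, 2.79, 3.14, 3.14, 3.14, 3.14].

### API

Orientations are given as a unit quaternion [x, y, z, w].
In Python, from bench import arm gives the robot as it stands.
- The arm moves only by the shell command python3 -m pendant 'ROWS'. ROWS is JSON, a list of rows, each a list of 7 numbers: the shift along the tool's x, y, z in m, then the turn, a rotation vector about the tool's x, y, z in degrees, then the finger opening in m, from 0 to 0.0854. In form: [[x, y, z, wx, wy, wz, fingers], ...]. A call has 1 to 12 rows; each row shifts and turns the commanded pose from where the row before left it, along the tool's axes as they then stand; what a row does not reach is not made up. A row lasts 1/10 s, in which the tool goes at most 50 mm and 8.59 degrees, less where a joint would pass 70% of its speed; a pose out of reach is approached as far as the arm can. A call is refused whole if a number of a shift passes 0.05 or a number of a turn 8.59, either way. A call with a gripper value outside its range is refused whole. The fingers move at their own pace and stop on an object; the grip force is fixed at half the most. Time passes only in rows, so rows that do not move let the fingers close. It gives the time, the measured TCP pose, the force, the opening and the grip force at its end, in the units of the state.
- arm.read_state(): the state, without advancing time (a new reading comes with each control period).
- arm.get_image(name): name is "scene" or "top" or "wrist"; returns a dict with "image" (420x560x3 uint8, red, green, blue), "fx", "fy", "cx", "cy" (pixels), "xyz" and "rotation" of the camera in the world. Camera axes: x right, y down, z forward; pixel columns grow to the right and rows downward; lengths in mm; the calibration is good to about 2 mm. A picture is of the moment at which its call begins. There is no depth.
- arm.job_done(): hands the job in; it is judged then, once.
The state is a dict: "clock": time; "joints": joint angles; "joint_vel": joint speeds; "joint_efforts": joint torques, N m; "position": TCP position; "ee_rot": TCP orientation; "contact_force": force on the tool from outside, world axes, zero at the start; "wrist_torque": the same for the moment, N m; "gripper_width": finger opening in mm; "grasp_force": force on a finger pad.
Only numpy, scipy, OpenCV 4.12 (cv2) and the standard library are available. Lean on these libraries where they do the work, as an engineer would, in place of code of your own. Each camera call takes 0.05 s, during which the arm holds its last target. There are 200 camera calls.

### The job

Put the gluing kit away in the small drawer box on the bench: the wooden caul, the cork sanding block and the spring clamp all go in its open drawer, each lying flat on the drawer's floor, and the drawer ends pushed fully shut. The drawer comes out only half way and the caul is longer than the opening, so slip it in nose first under the box's top and slide it back to make room, without forcing it. Do not disturb the glue bottle, the calliper or the roll of tape.

Things in the scene. Friction and masses are not known exactly. Their poses are not given: they have to be found in the camera images.
- drawer_box: low wooden box, 285 long (its x) x 188 wide (y) x 72 high, screwed to the bench, one drawer in its front face (x = -142). Top board 12 thick, its underside 41 above the drawer's floor: the front edge of this board, 3 proud of the front face, is the overhang under which the contents go. Origin: centre of the underside, on the bench; x from front (robot's side) to back, z up.
- drawer (a joint): how far the drawer is pulled out, m: 0 shut (its front flush with the box's front face), 0.136 out against its stop; it starts out, within 6 mm of the stop. It slides along the box's -x on stiff wooden runners: about 8 N moves it and it stays where it is left; pushing hard on the contents against its back drives it in.
- drawer_floor (a point): centre of the drawer's inner floor (upper face, 19 above the bench); moves with it, axes as the box's. Inside 250 long (x -125 front to +125 back) x 144 wide (y). Sides and back wall 8 thick, only 20 high above the floor; front 14 thick, 164 wide, 38 high above the floor. At the stop about 120 of the length (x -125 to -6) is open to above; the rest is under the box's top.
- drawer_knob (a point): centre of the head of the drawer's turned wooden knob, 36 above the bench, 22 in front of the drawer's front; the knob is 28 in diameter and sticks out 31 in all; push on it to shut the drawer
- caul: plain mahogany clamping caul, a flat wooden bar 150 long (its y) x 45 wide (x) x 22 thick (z), about 110 g; origin: centre of its underside
- sanding_block: cork sanding block, 101 long (its y) x 56 wide (x) x 28 high (z), about 60 g; origin: centre of its underside
- spring_clamp: black spring clamp with orange handle ends, closed, lying flat, 105 long (its y) x 64 wide (x) x 20 high (z), about 90 g, rigid; origin: centre of its underside. The jaws are at +y and the spread handles (64 wide) at -y; the waist at y = +10 is 34 wide (x -17..17) and can be gripped there
- glue_bottle: bystander: white glue bottle with red nozzle, 55 in diameter, 180 high, standing on the bench; origin: centre of its underside
- masking_tape: bystander: roll of masking tape, 90 in diameter, 24 high, lying on the bench to the right of the drawer box; origin: centre of its underside
- calliper: bystander: digital calliper, 190 x 62 x 15, lying on the bench in front of the box and to its right; origin: centre of its underside
There are look-alikes about, which are no part of the job. Leave any yellow look-alike of the sanding_block alone.

How it is judged:
By the outcome, as a careful person would: the job done as asked, in the order asked, and still so for the second after the job is handed in, with the robot touching nothing.
It also fails if it takes over 72 s, if anything falls off the work surface, if the arm or the gripper's body presses on something with over 40 N, if the wrist force passes 120 N, or if a joint passes its speed limit or range.

## Working session

There is one attempt and no reset: what is moved stays moved. The work goes in short steps, Python scripts to look and compute and a shell command to move; the robot and the scene stay as the last step left them, time stands still between calls to the robot, and variables do not carry over. Pictures are saved under pics/ and viewed, at most 10 in all, crops included, and the job is handed in when it is done.

```bash
ls; mkdir -p pics
cat > h.py <<'E'
import numpy as np, cv2
from bench import arm
from scipy.spatial.transform import Rotation as R
def snap(n,f):
    d=arm.get_image(n); im=cv2.cvtColor(np.array(d['image']),cv2.COLOR_RGB2BGR); cv2.imwrite(f'pics/{f}.png',im)
    import pickle; pickle.dump(d,open(f'pics/{f}.pkl','wb')); return d,im
def load(f):
    import pickle; return pickle.load(open(f'pics/{f}.pkl','rb'))
def rot(d):
    r=np.array(d['rotation'],float); return r if r.shape==(3,3) else R.from_quat(r).as_matrix()
def ray(d,u,v):
    w=rot(d)@np.array([(u-d['cx'])/d['fx'],(v-d['cy'])/d['fy'],1.]); return np.array(d['xyz'],float),w
def onz(d,u,v,z):
    o,w=ray(d,u,v); return o+w*(z-o[2])/w[2]
def proj(d,p):
    c=rot(d).T@(np.array(p,float)-np.array(d['xyz'])); return d['fx']*c[0]/c[2]+d['cx'],d['fy']*c[1]/c[2]+d['cy']
def tri(d1,p1,d2,p2):
    o1,w1=ray(d1,*p1);o2,w2=ray(d2,*p2)
    s=np.linalg.lstsq(np.c_[w1,-w2],o2-o1,rcond=None)[0]
    a=o1+s[0]*w1;b=o2+s[1]*w2; return (a+b)/2,np.linalg.norm(a-b)
E
python3 - <<'E'
from h import *
a,i=snap('top','top0');b,j=snap('scene','scene0')
for d in(a,b):print(d['fx'],d['cx'],d['cy'],d['xyz'],rot(d).round(3).tolist())
s=arm.read_state();print(s)
E
```

```text
pics
427.35940998334934 280.2527248643105 196.6290159455572 [ 359.12678129  -40.49229915 1356.1312663 ] [[-0.02, -0.992, 0.125], [-1.0, 0.021, 0.002], [-0.004, -0.125, -0.992]]
392.5695681985805 282.4871132151944 209.61089033544985 [ 144.69424206 -624.40383075  914.48803929] [[0.835, -0.435, 0.337], [-0.55, -0.64, 0.537], [-0.018, -0.634, -0.773]]
{'clock': 0.1, 'joints': array([ 1.57955618e+00,  3.85478018e-01,  6.73562244e-03, -4.08553849e-04,
       -1.19402121e+00, -2.58598598e-01]), 'joint_vel': array([ 0.00075875, -0.00230411,  0.0042104 ,  0.00151785,  0.00054183,
       -0.00041122]), 'joint_efforts': array([-2.80811464e-04, -3.93318594e+01,  1.88928992e+01,  4.19794723e+00,
       -2.58653003e-03, -1.58785880e-06]), 'position': array([154.40156429, 605.12591426, 255.32533585]), 'ee_rot': array([ 9.92197828e-01, -1.24669428e-01, -5.70789821e-05,  1.00017199e-03]), 'contact_force': array([-0.17126206,  1.09142503, -0.05918792]), 'wrist_torque': array([ 0.08559872,  0.00370602, -0.02712614]), 'grasp_force': 0.0, 'gripper_width': 85.33943100093951}
```

View pics/top0.png

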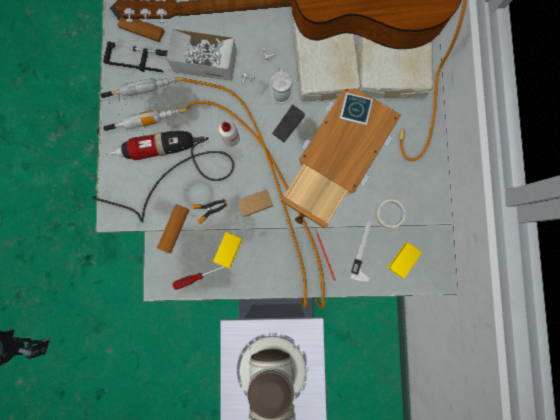

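View pics/scene0.png

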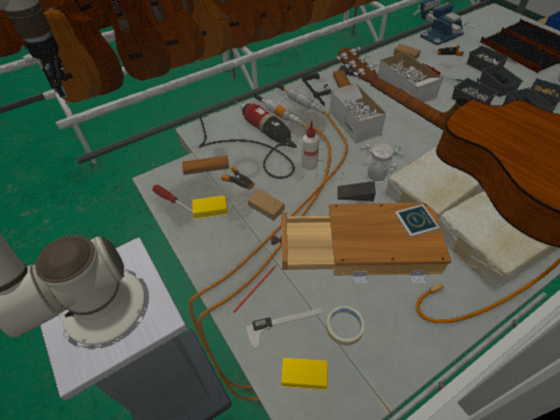

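Top view: mahogany bar at (173,229), with a similar brown bar at (141,30); cork block at (255,202), with yellow look-alikes at (227,250) and (405,260) and a dark one at (289,123); clamp at (209,209). The box is at (350,140), with the drawer open toward (315,195). I'll confirm with an enlarged crop.

Run:
```python
from h import *
d=load('top0');im=cv2.imread('pics/top0.png')
c=im[80:280,150:420];cv2.imwrite('pics/c1.png',cv2.resize(c,(800,592),interpolation=cv2.INTER_CUBIC))
hsv=cv2.cvtColor(im,cv2.COLOR_BGR2HSV)
for n,(u,v),w in [('caul',(173,229),28),('caul2',(141,30),28),('cork',(255,202),24),('dark',(289,123),24)]:
    g=im[v,u].astype(int);m=(np.abs(im.astype(int)-g).sum(2)<90).astype(np.uint8)
    m=cv2.morphologyEx(m,cv2.MORPH_OPEN,np.ones((3,3)))
    k,l=cv2.connectedComponents(m);m=(l==l[v,u]).astype(np.uint8)
    cs=cv2.findContours(m,0,1)[0][0][:,0]
    z={'cork':28}.get(n,22)
    P=np.array([onz(d,*p,z)[:2] for p in cs],np.float32)
    print(n,hsv[v,u],cv2.minAreaRect(P),cv2.minAreaRect(cs))
```

```text
caul [ 15 195 135] ((435.21417236328125, 299.44281005859375), (47.37506866455078, 148.3871307373047), 67.5147933959961) ((172.6781768798828, 228.30616760253906), (15.018851280212402, 48.06740951538086), 22.932100296020508)
caul2 [ 15 186 118] ((1103.6597900390625, 415.67486572265625), (156.11126708984375, 50.93333435058594), 67.99773406982422) ((139.84671020507812, 27.171533584594727), (45.45182800292969, 14.780387878417969), 19.98310661315918)
cork [ 16 117 152] ((502.4696960449219, 62.181068420410156), (72.91289520263672, 147.04246520996094), 11.933119773864746) ((248.24436950683594, 205.05899047851562), (23.16053009033203, 47.22050094604492), 77.00537872314453)
dark [90 10 53] ((764.360595703125, -69.40071105957031), (52.64717102050781, 117.33202362060547), 53.87343215942383) ((288.45269775390625, 123.46621704101562), (16.158422470092773, 35.57177734375), 35.53767776489258)
```

View pics/c1.png

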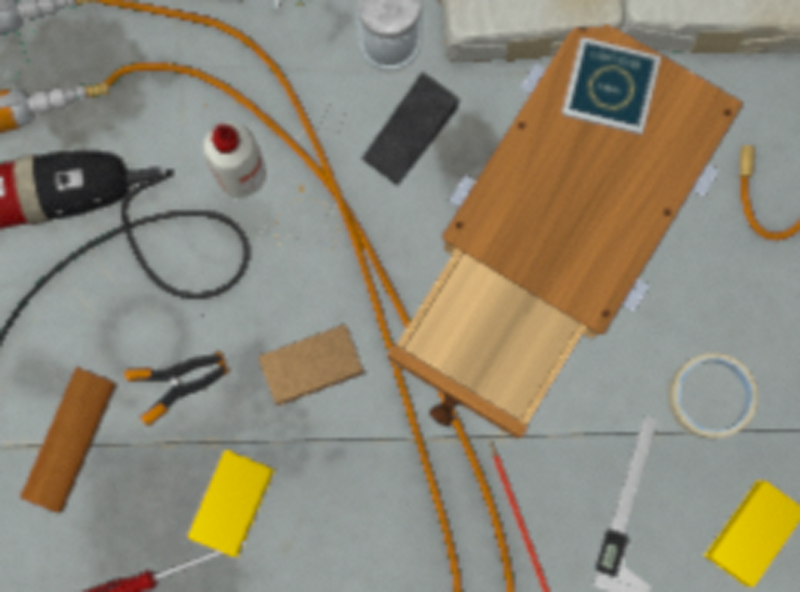

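The crop confirms the picks. The near mahogany bar (173,229) measures 148x47 and is in reach, while the twin at (141,30) lies at x≈1100, out of reach. The cork block at (255,202) is the speckled brown one; the yellow and dark ones are look-alikes. Next: heights from two views, and the box pose.

```bash
cat >> h.py <<'E'
def blob(im,u,v,th=70,op=3):
    hsv=cv2.cvtColor(im,cv2.COLOR_BGR2HSV).astype(int)
    g=np.median(hsv[v-2:v+3,u-2:u+3].reshape(-1,3),0)
    D=np.abs(hsv-g); m=((D[...,0]<7)&(D[...,1]<45)&(D[...,2]<45)).astype(np.uint8)
    m=cv2.morphologyEx(m,cv2.MORPH_OPEN,np.ones((op,op)))
    k,l=cv2.connectedComponents(m);m=(l==l[v,u]).astype(np.uint8)
    return max(cv2.findContours(m,0,1)[0],key=cv2.contourArea)[:,0]
def yawof(s): 
    x=R.from_quat(s['ee_rot']).as_matrix()[:,0]; return np.degrees(np.arctan2(x[1],x[0]))
def plan(target,yaw=None,n=None):
    """constant row repeated n times, tool pointing down; shift then turn"""
    s=arm.read_state(); M=R.from_quat(s['ee_rot']).as_matrix(); p=np.array(s['position'])
    y0=yawof(s); dy=0 if yaw is None else (yaw-y0+90)%180-90
    dist=np.array(target)-p
    n=n or int(np.ceil(max(np.linalg.norm(dist)/45,abs(dy)/8,1)))
    w=-dy/n   # tool z is down
    A=sum((M@R.from_rotvec([0,0,w*k],degrees=True).as_matrix() for k in range(n)))
    v=np.linalg.solve(A,dist)/1000
    print('from',p.round(1),'yaw',round(y0,1),'| n',n,'row',v.round(4).tolist(),'wz',round(w,2))
E
python3 - <<'E'
from h import *
t,s=load('top0'),load('scene0');it,is_=cv2.imread('pics/top0.png'),cv2.imread('pics/scene0.png')
for n,a,b,z in [('caul',(173,229),(205,163),22),('cork',(255,202),(268,200),28)]:
    ca,cb=blob(it,*a),blob(is_,*b)
    ra,rb=cv2.minAreaRect(ca),cv2.minAreaRect(cb)
    P=np.array([onz(t,*p,z)[:2] for p in ca],np.float32)
    print(n,ra,rb,'tri',tri(t,ra[0],s,rb[0]),'\n  rect',cv2.minAreaRect(P))
f=lambda u,v:(u/2.963+150-.3,v/2.96+80-.3)
for n,u,v,z in [('FL',445,242,72),('FR',603,333,72),('BR',742,103,72),('BL',575,30,72),('dfL',390,350,57),('dfR',525,435,57),('knob',441,412,36),('clJ',224,362,15),('clH1',130,375,15),('clH2',152,414,15),('bottle',232,180,0),('tape',713,396,12),('calA',648,420,8),('calB',625,580,8)]:
    print(n,onz(t,*f(u,v),z).round(1))
E
```

```text
caul ((172.28994750976562, 228.2041473388672), (13.615384101867676, 47.076927185058594), 22.61986541748047) ((204.90350341796875, 163.80506896972656), (10.757844924926758, 45.094905853271484), 82.09283447265625) tri (array([433.25559752, 302.32468113,  18.72508601]), np.float64(4.607395287160417)) 
  rect ((435.6138610839844, 300.50762939453125), (42.818328857421875, 144.9477081298828), 67.61725616455078)
cork ((254.38357543945312, 202.85617065429688), (17.556175231933594, 31.48406982421875), 69.44395446777344) ((264.9637145996094, 202.9263458251953), (33.296138763427734, 17.946208953857422), 30.068584442138672) tri (array([506.5906459 ,  44.55016207,  23.32123682]), np.float64(5.943366182635791)) 
  rect ((508.90087890625, 43.11531066894531), (55.334938049316406, 98.39005279541016), 19.577470779418945)
FL [ 628.4 -100.5   72. ]
FR [ 530.1 -259.6   72. ]
BR [ 770. -415.   72.]
BL [ 853.4 -243.5   72. ]
dfL [519.  -41.4  57. ]
dfR [ 428.3 -177.9   57. ]
knob [455.2 -93.3  36. ]
clJ [514.9 135.8  15. ]
clH1 [503.1 236.1  15. ]
clH2 [460.9 212.5  15. ]
bottle [717.9 128.1   0. ]
tape [ 468.  -383.8   12. ]
calA [ 444.1 -314.4    8. ]
calB [ 276.9 -282.6    8. ]
```

Run:
```python
from h import *
plan([400,310,220],-22.4)
```

```text
from [154.4 605.1 255.3] yaw -14.3 | n 9 row [0.0361, 0.0228, 0.004] wz 0.9
```

```bash
python3 -m pendant '[[0.036,0.023,0.004,0,0,0.9,0.085],[0.036,0.023,0.004,0,0,0.9,0.085],[0.036,0.023,0.004,0,0,0.9,0.085],[0.036,0.023,0.004,0,0,0.9,0.085],[0.036,0.023,0.004,0,0,0.9,0.085],[0.036,0.023,0.004,0,0,0.9,0.085],[0.036,0.023,0.004,0,0,0.9,0.085],[0.036,0.023,0.004,0,0,0.9,0.085],[0.036,0.023,0.004,0,0,0.9,0.085],[0,0,0,0,0,0,0.085],[0,0,0,0,0,0,0.085]]'
python3 - <<'E'
from h import *
d,im=snap('wrist','w1');s=arm.read_state();print(s['position'],yawof(s),d['xyz'],rot(d).round(3).tolist(),d['fx'],d['cx'],d['cy'])
E
```

```text
clock: 1.2
position: [399.3, 308.3, 220.0]
ee_rot: [0.981, -0.195, -0.0, 0.0]
contact_force: [0.6, 0.6, 0.3]
gripper_width: 85.1
grasp_force: 0.0
[398.96377217 309.13637838 220.17358027] -22.44712255718568 [463.33999706 281.69277272 337.4978278 ] [[-0.383, -0.889, -0.251], [-0.924, 0.368, 0.103], [0.0, 0.271, -0.962]] 344.89322095945107 273.3879665015856 207.04422102320913
```

View pics/w1.png

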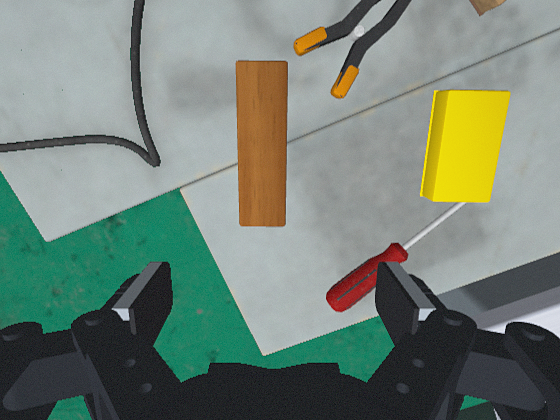

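The wrist view shows the caul top at corners (237,61), (287,61), (285,225) and (240,225), with the clamp handles at (312,40) and (345,82).

Run:
```python
from h import *
d=load('w1');im=cv2.imread('pics/w1.png');t=load('top0')
c=blob(im,262,140);r=cv2.minAreaRect(c);print(r)
P=np.array([onz(d,*p,22)[:2] for p in c],np.float32);q=cv2.minAreaRect(P);print(q)
print('tri',tri(d,r[0],t,(172.3,228.2)))
a=q[2];ax=[(a,q[1][0]),(a+90,q[1][1])];ax=max(ax,key=lambda k:k[1])[0]
ax=(ax+90)%180-90;u=np.array([np.cos(np.radians(ax)),np.sin(np.radians(ax))]);c=np.array(q[0]);print('axis',ax)
g=c-55*u;print('grasp',g)
plan([*g,80],ax)
```

```text
((260.9999694824219, 142.99998474121094), (163.99996948242188, 49.99999237060547), 90.0)
((436.4522705078125, 304.47747802734375), (43.73100280761719, 146.97433471679688), 67.232177734375)
tri (array([ 4.37915159e+02,  3.05415614e+02, -2.90521861e-01]), np.float64(3.3849510994298075))
axis -22.767822265625
grasp [385.73783543 325.76235704]
from [399.  309.1 220.2] yaw -22.4 | n 4 row [-0.0046, -0.0026, 0.035] wz 0.08
```

```bash
python3 -m pendant '[[-0.0046,-0.0026,0.03,0,0,0,0.085],[-0.0046,-0.0026,0.03,0,0,0,0.085],[-0.0046,-0.0026,0.03,0,0,0,0.085],[0,0,0,0,0,0,0.085],[0,0,0,0,0,0,0.085]]'
python3 - <<'E'
from h import *
d,im=snap('wrist','w2')
c=blob(im,262,200)
q0=load('w1')
for z in(0,22):
    P=np.array([onz(d,*p,z)[:2] for p in c],np.float32);print(z,cv2.minAreaRect(P))
b=c; print(cv2.boundingRect(c))
# far-edge corners in both views -> height
im1=cv2.imread('pics/w1.png');c1=blob(im1,262,140)
for k in (np.array([-1,-1]),np.array([1,-1]),np.array([-1,1]),np.array([1,1])):
    p1=c1[np.argmax(c1@k)];p2=c[np.argmax(c@k)];print(p1,p2,tri(q0,p1,d,p2))
plan([385.7,325.8,26])
E
```

```text
clock: 1.75
position: [388.9, 322.7, 130.7]
ee_rot: [0.981, -0.193, 0.0, 0.0]
contact_force: [-0.5, 0.3, 0.8]
gripper_width: 84.6
grasp_force: 0.0
0 ((434.670166015625, 305.4158935546875), (47.97471237182617, 161.71653747558594), 67.24396514892578)
22 ((436.2965393066406, 304.6257629394531), (43.72272491455078, 147.38372802734375), 67.24395751953125)
(236, 13, 74, 234)
[236  62] [237  13] (array([510.71605939, 295.61391706,  27.11974845]), np.float64(0.2637386116889314))
[286  63] [308  15] (array([494.55315517, 257.38797944,  24.32476837]), np.float64(0.5823592386223431))
[240 224] [240 244] (array([377.5090875 , 352.42920479,  20.75188369]), np.float64(0.6617383140241873))
[283 225] [300 246] (array([361.74000537, 313.7176127 ,  24.55769818]), np.float64(0.0889000505955897))
from [389.5 323.1 131.6] yaw -22.3 | n 3 row [-0.0015, -0.0003, 0.0352] wz 0.0
```

```bash
python3 -m pendant '[[-0.0015,-0.0003,0.035,0,0,0.5,0.085],[-0.0015,-0.0003,0.035,0,0,0,0.085],[-0.0015,-0.0003,0.035,0,0,0,0.085],[0,0,0,0,0,0,0.085],[0,0,0,0,0,0,0.02],[0,0,0,0,0,0,0.02],[0,0,0,0,0,0,0.02],[0,0,0,0,0,0,0.02],[0,0,0,0,0,0,0.02],[0,0,0,0,0,0,0.02]]'
python3 - <<'E'
from h import *
s=arm.read_state();print(s['position'],yawof(s),s['gripper_width'],s['grasp_force'])
E
```

```text
clock: 2.8
position: [386.3, 325.7, 27.8]
ee_rot: [0.98, -0.198, 0.001, -0.002]
contact_force: [0.2, 1.5, 5.8]
gripper_width: 43.9
grasp_force: 61.4
[386.32202051 325.72663799  27.83861468] -22.87179078036961 43.867734004689495 61.37408494949341
```

```bash
python3 -m pendant '[[0,0,-0.03,0,0,0,0.02],[0,0,-0.045,0,0,0,0.02],[0,0,-0.045,0,0,0,0.02],[0,0,-0.045,0,0,0,0.02],[0,0,-0.045,0,0,0,0.02],[0,0,0,0,0,0,0.02]]'
python3 - <<'E'
from h import *
plan([515,-137,250],-32.6)
E
```

```text
clock: 3.4
position: [387.7, 326.9, 244.0]
ee_rot: [0.98, -0.198, 0.004, -0.008]
contact_force: [0.9, 0.9, -1.7]
gripper_width: 43.7
grasp_force: 61.8
from [387.7 326.9 244. ] yaw -22.8 | n 11 row [0.0297, 0.0322, -0.001] wz 0.89
```

```bash
python3 -m pendant '[[0.0297,0.0322,0,0,0,0.9,0.02],[0.0297,0.0322,0,0,0,0.9,0.02],[0.0297,0.0322,0,0,0,0.9,0.02],[0.0297,0.0322,0,0,0,0.9,0.02],[0.0297,0.0322,0,0,0,0.9,0.02],[0.0297,0.0322,0,0,0,0.9,0.02],[0.0297,0.0322,0,0,0,0.9,0.02],[0.0297,0.0322,0,0,0,0.9,0.02],[0.0297,0.0322,0,0,0,0.9,0.02],[0.0297,0.0322,0,0,0,0.9,0.02],[0.0297,0.0322,0,0,0,0.9,0.02],[0,0,0,0,0,0,0.02]]';python3 -m pendant '[[0,0,0,0,0,0,0.02],[0,0,0,0,0,0,0.02]]'
python3 - <<'E'
from h import *
d,im=snap('wrist','w3');s=arm.read_state();print(s['position'],yawof(s),d['xyz'])
snap('top','top3')
E
```

```text
clock: 4.6
position: [512.1, -144.1, 235.6]
ee_rot: [0.958, -0.285, 0.0, 0.0]
contact_force: [-0.3, -0.2, -1.0]
gripper_width: 43.5
grasp_force: 61.7
clock: 4.8
position: [511.7, -139.5, 235.6]
ee_rot: [0.959, -0.282, 0.0, -0.0]
contact_force: [-0.8, -0.6, -0.9]
gripper_width: 43.8
grasp_force: 61.7
[ 511.79016822 -139.11584365  235.64560571] -32.73778718955128 [ 569.92962199 -177.04265673  353.15205717]
```

View pics/w3.png

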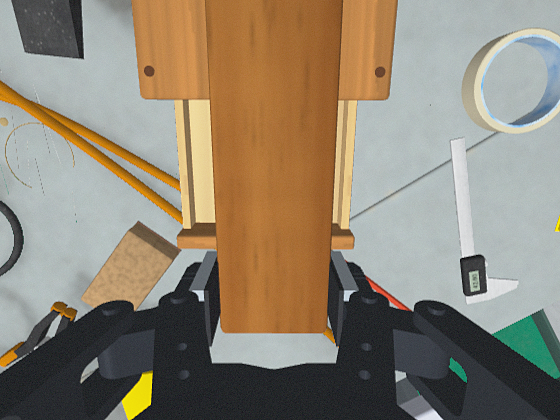

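The wrist view is aligned with the box. The box's front top edge runs at row ~100 from column 138 to 392, and the drawer front's top spans columns 177–355 at rows ~230–248. The caul is held straight, over columns 210–340.

Run:
```python
from h import *
d=load('w3');im=cv2.imread('pics/w3.png').astype(int)
# vertical edge profile in columns 186..206 and 345..350 ; horizontal edges
g=cv2.cvtColor(im.astype(np.uint8),cv2.COLOR_BGR2GRAY).astype(float)
for c0,c1 in [(145,172),(192,206),(180,210),(342,353),(360,388)]:
    p=g[:,c0:c1].mean(1);e=np.abs(np.diff(p));print(c0,[(i,int(e[i])) for i in range(80,262) if e[i]>12 and e[i]==e[max(0,i-2):i+3].max()])
for r0,r1 in [(60,90),(110,215),(237,245)]:
    p=g[r0:r1].mean(0);e=np.abs(np.diff(p));print(r0,[(i,int(e[i])) for i in range(120,410) if e[i]>8 and e[i]==e[max(0,i-2):i+3].max()])
u=np.array([np.cos(np.radians(-32.7)),np.sin(np.radians(-32.7))]);v=np.array([-u[1],u[0]])
for n,a,b,z in [('topL',138,100,72),('topR',392,100,72),('dfL',177,248,57),('dfR',355,248,57),('diL',177,232,57),('diR',355,232,57)]:
    p=onz(d,a,b,z)[:2];print(n,p.round(1),'along',(p@u).round(1),'across',(p@v).round(1))
```

```text
145 [(99, 36)]
192 [(99, 51), (222, 77), (236, 28), (248, 24), (261, 49)]
180 [(99, 38), (222, 49), (228, 32), (236, 29), (248, 20), (261, 22)]
342 [(99, 30), (228, 54), (235, 28), (248, 24), (261, 48)]
360 [(99, 35)]
60 [(138, 18), (143, 9), (153, 10), (207, 24), (339, 42), (374, 18), (384, 10), (390, 32)]
110 [(179, 8), (183, 14), (187, 13), (190, 16), (193, 17), (210, 21), (213, 17), (336, 23), (345, 8)]
237 [(147, 8), (163, 11), (166, 12), (176, 32), (215, 39), (331, 56), (354, 50)]
topL [633.4 -92.2] along 582.8 across 264.6
topR [ 526.3 -258.6] along 582.6 across 66.8
dfL [515.  -35.6] along 452.6 across 248.2
dfR [ 426.2 -173.8] along 452.5 across 83.9
diL [527.5 -45.1] along 468.3 across 247.0
diR [ 439.9 -181.5] along 468.2 across 84.9
```

```bash
cat >> h.py <<'E'
YAW=-32.7;U=np.array([np.cos(np.radians(YAW)),np.sin(np.radians(YAW))]);V=np.array([-U[1],U[0]]);A0,C0=591.5,166.0
def D2W(x,y,h): 
    p=(A0+x)*U+(C0+y)*V; return np.array([p[0],p[1],19+h])
def W2D(p): p=np.array(p,float);return np.array([p[:2]@U-A0,p[:2]@V-C0,p[2]-19])
DOWN=R.from_euler('z',YAW,degrees=True)*R.from_rotvec([np.pi,0,0])
def steps(poses,g):
    """poses: list of (D-frame TCP xyz, pitch deg nose-down, nrows)"""
    s=arm.read_state();p=np.array(s['position']);q=R.from_quat(s['ee_rot'])
    print('at D',W2D(p).round(1),'yaw',round(yawof(s),2),'g',round(s['gripper_width'],1),round(s['grasp_force'],1),'F',np.array(s['contact_force']).round(1))
    for xyz,th,n in poses:
        P=D2W(*xyz);Q=DOWN*R.from_rotvec([0,-th,0],degrees=True)
        rel=(q.inv()*Q).as_rotvec(degrees=True);p0,q0=p,q
        for k in range(1,n+1):
            p1=p0+(P-p0)*k/n;q1=q0*R.from_rotvec(rel*k/n,degrees=True)
            t=q.inv().apply(p1-p)/1000;w=(q.inv()*q1).as_rotvec(degrees=True)
            print(str([*t.round(4).tolist(),*w.round(1).tolist(),g]).replace(' ',''),end=',')
            p,q=p1,q1
        print()
def caul(xn,hn,th,y):
    c,s=np.cos(np.radians(th)),np.sin(np.radians(th)); return (xn-129.3*c+27.8*s,y,hn+129.3*s+27.8*c)
E
python3 - <<'E'
from h import *
for a in [(-28,60,22),(-28,8,22)]:print(np.round(caul(*a,-30.5),1))
steps([(caul(-28,75,22,-30.5),22,4),(caul(-28,40,22,-30.5),22,2)],0.02)
E
```

```text
[-137.5  -30.5  134.2]
[-137.5  -30.5   82.2]
at D [-85.7  -6.3 216.7] yaw -32.71 g 43.8 61.7 F [ 0.3  0.  -1.4]
[-0.013,0.006,0.0169,-0.0,-5.5,-0.0,0.02],[-0.0113,0.006,0.018,-0.0,-5.5,-0.0,0.02],[-0.0095,0.006,0.019,-0.0,-5.5,-0.0,0.02],[-0.0076,0.006,0.0198,-0.0,-5.5,-0.0,0.02],
[0.0066,-0.0,0.0162,0.0,-0.0,0.0,0.02],[0.0066,-0.0,0.0162,-0.0,-0.0,-0.0,0.02],
```

```bash
python3 -m pendant '[[-0.013,0.006,0.017,0,-5.5,0,0.02],[-0.0113,0.006,0.018,0,-5.5,0,0.02],[-0.0095,0.006,0.019,0,-5.5,0,0.02],[-0.0076,0.006,0.0198,0,-5.5,0,0.02],[0.0066,0,0.0162,0,0,0,0.02],[0.0066,0,0.0162,0,0,0,0.02],[0,0,0,0,0,0,0.02],[0,0,0,0,0,0,0.02]]'
python3 - <<'E'
from h import *
y=-30.5
snap('scene','s4')
steps([(caul(-28,8,22,y),22,3),(caul(18,6,22,y),22,4),(caul(36,5,14,y),14,3),(caul(40,5,14,y),14,1),],0.02)
d=load('s4');print(proj(d,D2W(-60,0,20)))
im=cv2.imread('pics/s4.png');u,v=map(int,proj(d,D2W(-60,0,20)));c=im[v-90:v+60,u-120:u+80];cv2.imwrite('pics/s4c.png',cv2.resize(c,(800,600),interpolation=cv2.INTER_CUBIC))
E
```

```text
clock: 5.7
position: [456.0, -131.5, 133.3]
ee_rot: [0.942, -0.276, -0.183, -0.054]
contact_force: [0.0, -0.6, -0.9]
gripper_width: 43.6
grasp_force: 61.7
at D [-136.4  -30.3  114.8] yaw -32.7 g 43.6 61.7 F [-0.3 -0.7 -1.1]
[0.0037,0.0001,0.0102,-0.0,-0.0,-0.0,0.02],[0.0037,0.0001,0.0102,-0.0,-0.0,-0.0,0.02],[0.0037,0.0001,0.0102,-0.0,-0.0,-0.0,0.02],
[0.0108,-0.0,-0.0038,0.0,0.0,0.0,0.02],[0.0108,-0.0,-0.0038,0.0,0.0,0.0,0.02],[0.0108,0.0,-0.0038,0.0,0.0,0.0,0.02],[0.0108,-0.0,-0.0038,0.0,0.0,0.0,0.02],
[0.0048,0.0,0.0041,0.0,2.7,0.0,0.02],[0.0046,-0.0,0.0044,0.0,2.7,0.0,0.02],[0.0044,0.0,0.0046,0.0,2.7,0.0,0.02],
[0.0039,0.0,-0.001,0.0,-0.0,-0.0,0.02],
(np.float64(312.4347544991404), np.float64(238.78560355309853))
```

View pics/s4c.png

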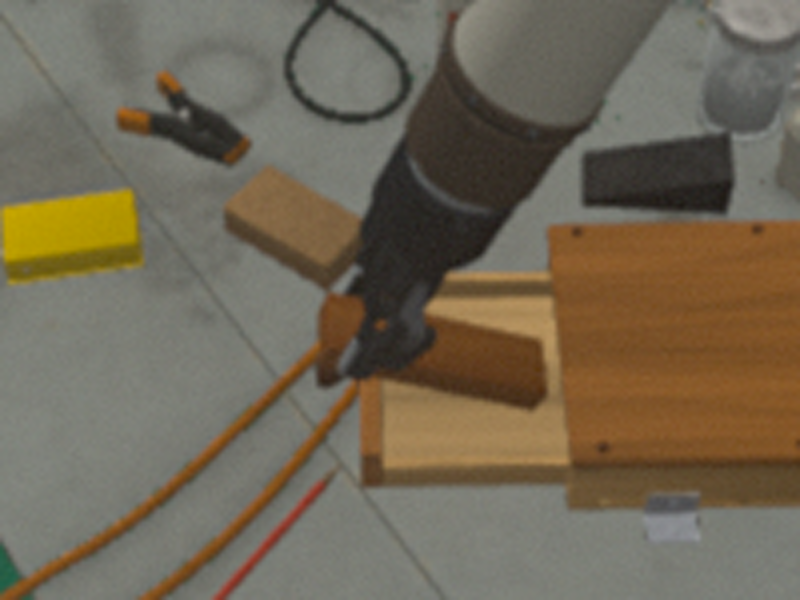

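The scene crop shows the caul nose-down over the open drawer, with its nose at crop (545,375), just short of the box's top. The descent is clear.

```bash
python3 -m pendant '[[0.0037,0,0.0102,0,0,0,0.02],[0.0037,0,0.0102,0,0,0,0.02],[0.0037,0,0.0102,0,0,0,0.02],[0,0,0,0,0,0,0.02],[0,0,0,0,0,0,0.02]]'; python3 -m pendant '[[0.0108,0,-0.0038,0,0,0,0.02],[0.0108,0,-0.0038,0,0,0,0.02],[0.0108,0,-0.0038,0,0,0,0.02],[0.0108,0,-0.0038,0,0,0,0.02],[0,0,0,0,0,0,0.02],[0,0,0,0,0,0,0.02]]'
python3 - <<'E'
from h import *
y=-30.5
print(np.round(caul(18,6,22,y),1))
steps([(caul(36,5,14,y),14,3),(caul(46,5,10,y),10,2),(caul(60,4,4,y),4,2),(caul(75,4,0,y),0,3)],0.02)
E
```

```text
clock: 6.25
position: [454.5, -131.6, 99.9]
ee_rot: [0.942, -0.277, -0.184, -0.054]
contact_force: [0.8, 0.5, -1.4]
gripper_width: 43.5
grasp_force: 61.7
clock: 6.85
position: [493.0, -156.5, 97.9]
ee_rot: [0.941, -0.278, -0.183, -0.054]
contact_force: [-0.2, 0.4, -1.0]
gripper_width: 43.5
grasp_force: 61.7
[-91.5 -30.5  80.2]
at D [-92.1 -31.3  78.9] yaw -32.85 g 43.5 61.7 F [-0.2  0.4 -1. ]
[0.0048,-0.0003,0.0037,-0.0,2.7,-0.0,0.02],[0.0047,-0.0003,0.0039,-0.0,2.7,-0.0,0.02],[0.0045,-0.0003,0.0041,-0.0,2.7,-0.0,0.02],
[0.004,0.0,0.0033,-0.0,2.0,0.0,0.02],[0.0039,-0.0,0.0035,-0.0,2.0,0.0,0.02],
[0.0059,-0.0,0.0061,-0.0,3.0,-0.0,0.02],[0.0056,-0.0,0.0064,0.0,3.0,0.0,0.02],
[0.0044,0.0,0.0027,0.0,1.3,0.0,0.02],[0.0044,-0.0,0.0028,-0.0,1.3,-0.0,0.02],[0.0043,0.0,0.0029,-0.0,1.3,0.0,0.02],
```

Run:
```python
from h import *
y=-30.5
steps([(caul(22,4,18,y),18,2),(caul(30,4,14,y),14,2),(caul(42,4,9,y),9,2),(caul(60,3,3,y),3,3),(caul(70,2,0,y),0,2)],0.02)
```

```text
at D [-92.1 -31.3  78.9] yaw -32.85 g 43.5 61.7 F [-0.2  0.4 -1. ]
[0.0015,-0.0004,0.004,-0.0,2.0,-0.1,0.02],[0.0013,-0.0004,0.004,-0.0,2.0,-0.1,0.02],
[0.003,0.0,0.0033,0.0,2.0,0.0,0.02],[0.0029,0.0,0.0034,-0.0,2.0,0.0,0.02],
[0.0049,0.0,0.0042,0.0,2.5,0.0,0.02],[0.0047,-0.0,0.0044,0.0,2.5,0.0,0.02],
[0.0052,-0.0,0.0039,-0.0,2.0,0.0,0.02],[0.0051,0.0,0.0041,0.0,2.0,-0.0,0.02],[0.005,-0.0,0.0043,0.0,2.0,0.0,0.02],
[0.0044,0.0,0.0036,-0.0,1.5,-0.0,0.02],[0.0043,0.0,0.0038,-0.0,1.5,-0.0,0.02],
```

```bash
python3 -m pendant '[[0.0015,-0.0004,0.004,0,2,-0.1,0.02],[0.0013,-0.0004,0.004,0,2,-0.1,0.02],[0.003,0,0.0033,0,2,0,0.02],[0.003,0,0.0034,0,2,0,0.02],[0,0,0,0,0,0,0.02]]'; python3 -m pendant '[[0.0049,0,0.0042,0,2.5,0,0.02],[0.0047,0,0.0044,0,2.5,0,0.02],[0.0052,0,0.0039,0,2,0,0.02],[0.0051,0,0.0041,0,2,0,0.02],[0.005,0,0.0043,0,2,0,0.02],[0,0,0,0,0,0,0.02]]'; python3 -m pendant '[[0.0044,0,0.0036,0,1.5,0,0.02],[0.0043,0,0.003,0,1.5,0,0.02],[0,0,0,0,0,0,0.02],[0,0,0,0,0,0,0.02]]'
python3 - <<'E'
from h import *
steps([(caul(102,2,0,-30.5),0,4)],0.02)
E
```

```text
clock: 7.35
position: [495.1, -157.0, 81.6]
ee_rot: [0.953, -0.278, -0.118, -0.035]
contact_force: [-0.3, 0.6, -1.4]
gripper_width: 43.7
grasp_force: 61.7
clock: 7.95
position: [513.2, -168.7, 56.6]
ee_rot: [0.959, -0.281, -0.026, -0.008]
contact_force: [0.1, -0.9, -0.9]
gripper_width: 43.8
grasp_force: 61.7
clock: 8.35
position: [521.5, -173.4, 50.3]
ee_rot: [0.96, -0.281, -0.0, -0.001]
contact_force: [0.4, 0.4, -1.2]
gripper_width: 43.4
grasp_force: 61.7
at D [-59.  -30.2  31.3] yaw -32.63 g 43.4 61.7 F [ 0.4  0.4 -1.2]
[0.0079,0.0001,0.0004,-0.0,0.0,0.0,0.02],[0.0079,0.0001,0.0004,-0.0,0.0,0.0,0.02],[0.0079,0.0001,0.0004,-0.0,0.0,0.0,0.02],[0.0079,0.0001,0.0004,-0.0,0.0,0.0,0.02],
```

```bash
python3 -m pendant '[[0.008,0,0.0004,0,0,0,0.02],[0.008,0,0.0004,0,0,0,0.02],[0.008,0,0.0004,0,0,0,0.02],[0.008,0,0.0004,0,0,0,0.02],[0,0,0.001,0,0,0,0.02],[0,0,0.001,0,0,0,0.02],[0,0,0,0,0,0,0.02]]'; python3 -m pendant '[[0,0,0,0,0,0,0.049],[0,0,0,0,0,0,0.049],[0,0,0,0,0,0,0.049]]';  python3 -m pendant '[[0,0,-0.02,0,0,0,0.049],[0,0,-0.03,0,0,0,0.049],[0,0,-0.03,0,0,0,0.049],[-0.03,0,0,0,0,0,0.049],[-0.03,0,0,0,0,0,0],[0,0,0,0,0,0,0],[0,0,0,0,0,0,0],[0,0,0,0,0,0,0],[0,0,0,0,0,0,0]]'
python3 - <<'E'
from h import *
d,im=snap('wrist','w5')
steps([((-75,-30.5,30),0,4)],0.0)
E
```

```text
clock: 9.05
position: [549.1, -191.0, 47.0]
ee_rot: [0.96, -0.281, 0.001, -0.001]
contact_force: [0.7, -2.1, 1.2]
gripper_width: 43.6
grasp_force: 62.0
clock: 9.35
position: [547.9, -190.4, 46.2]
ee_rot: [0.96, -0.281, -0.0, -0.001]
contact_force: [-0.3, 0.1, -0.7]
gripper_width: 49.3
grasp_force: 0.0
clock: 10.25
position: [498.5, -158.7, 126.3]
ee_rot: [0.96, -0.281, 0.0, -0.001]
contact_force: [0.0, 0.0, -0.2]
gripper_width: 0.2
grasp_force: 0.0
at D [-86.3 -30.3 107.2] yaw -32.65 g 0.4 0.0 F [-0.2 -0.6 -0.2]
[0.0028,0.0001,0.0193,-0.0,-0.0,0.0,0.0],[0.0028,0.0001,0.0193,-0.0,-0.0,0.0,0.0],[0.0028,0.0001,0.0193,-0.0,-0.0,0.0,0.0],[0.0028,0.0001,0.0193,-0.0,-0.0,0.0,0.0],
```

View pics/w5.png

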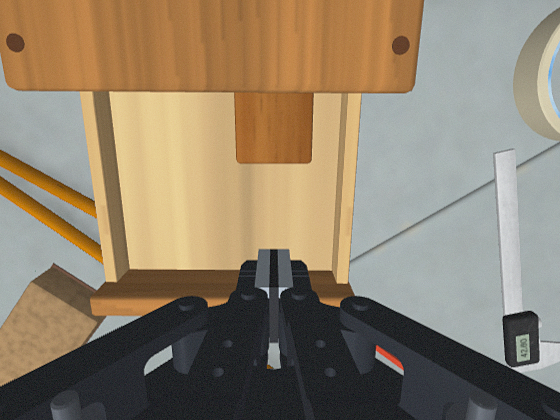

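The caul lies flat with its rear edge at row 163. Next I'll push it further back with closed fingers.

```bash
python3 -m pendant '[[0.0028,0,0.0193,0,0,0,0],[0.0028,0,0.0193,0,0,0,0],[0.0028,0,0.0193,0,0,0,0],[0.0028,0,0.0193,0,0,0,0],[0,0,0,0,0,0,0]]'; python3 -m pendant '[[0.008,0,0,0,0,0,0],[0.008,0,0,0,0,0,0],[0.006,0,0,0,0,0,0],[0.006,0,0,0,0,0,0],[0.006,0,0,0,0,0,0],[0.005,0,0,0,0,0,0],[0.004,0,0,0,0,0,0],[0,0,0,0,0,0,0]]'
python3 - <<'E'
from h import *
steps([],0.0)
E
python3 -m pendant '[[-0.01,0,0,0,0,0,0],[-0.01,0,-0.02,0,0,0,0],[-0.02,0,-0.04,0,0,0,0.085],[0,0,-0.04,0,0,0,0.085],[0,0,-0.04,0,0,0,0.085],[0,0,-0.03,0,0,0,0.085]]'
python3 - <<'E'
from h import *
d,im=snap('wrist','w6')
plan([455,190,230],-77)
snap('top','top6')
E
```

```text
clock: 10.8
position: [506.0, -164.6, 46.6]
ee_rot: [0.96, -0.281, -0.003, 0.0]
contact_force: [-0.2, 0.7, 0.3]
gripper_width: -0.4
grasp_force: 0.0
clock: 11.6
position: [541.9, -187.1, 49.0]
ee_rot: [0.96, -0.281, -0.002, -0.001]
contact_force: [-3.5, 3.7, 3.9]
gripper_width: -0.1
grasp_force: 2.6
at D [-34.4 -30.7  30. ] yaw -32.66 g -0.1 2.6 F [-3.5  3.7  3.9]
clock: 12.2
position: [510.2, -166.1, 222.4]
ee_rot: [0.96, -0.281, 0.003, -0.001]
contact_force: [1.1, 0.2, 0.6]
gripper_width: 57.9
grasp_force: 0.0
from [ 512.7 -166.8  227.4] yaw -32.5 | n 9 row [-0.0362, -0.0197, -0.0005] wz 4.94
```

Run:
```python
from h import *
d=load('w6');im=cv2.imread('pics/w6.png');g=cv2.cvtColor(im,cv2.COLOR_BGR2GRAY).astype(float)
uv=lambda x,y,h:tuple(np.round(proj(d,D2W(x,y,h))).astype(int))
print('pred topedge',uv(-8.8,0,53),'front out',uv(-139,0,38),'caul rear',uv(-22,-30,22))
for n,y,h in (('lane',40,20),('caul',-30,22)):
    c=uv(-60,y,h)[0];p=g[:,c-6:c+7].mean(1);e=np.abs(np.diff(p));rr=[i for i in range(20,300) if e[i]>12 and e[i]==e[max(0,i-2):i+3].max()]
    print(n,c,[(i,int(e[i])) for i in rr])
    for r in rr: print(r,[W2D(onz(d,c,r,z))[0].round(1) for z in (72,57,41)])
plan([480,235,230],-70)
```

```text
pred topedge (np.int64(234), np.int64(119)) front out (np.int64(240), np.int64(268)) caul rear (np.int64(274), np.int64(134))
lane 195 [(117, 57), (236, 86), (251, 19)]
117 [np.float64(-7.8), np.float64(-8.0), np.float64(-8.3)]
236 [np.float64(-103.0), np.float64(-108.6), np.float64(-114.5)]
251 [np.float64(-116.3), np.float64(-122.7), np.float64(-129.4)]
caul 274 [(135, 45), (237, 75), (252, 26), (265, 27)]
135 [np.float64(-20.9), np.float64(-21.9), np.float64(-22.9)]
237 [np.float64(-103.6), np.float64(-109.2), np.float64(-115.2)]
252 [np.float64(-117.0), np.float64(-123.3), np.float64(-130.1)]
265 [np.float64(-128.8), np.float64(-135.8), np.float64(-143.3)]
from [ 512.3 -166.5  224.7] yaw -32.6 | n 9 row [-0.0367, -0.0269, -0.0007] wz 4.16
```

```bash
python3 -m pendant '[[-0.0367,-0.0269,-0.0007,0,0,4.16,0.085],[-0.0367,-0.0269,-0.0007,0,0,4.16,0.085],[-0.0367,-0.0269,-0.0007,0,0,4.16,0.085],[-0.0367,-0.0269,-0.0007,0,0,4.16,0.085],[-0.0367,-0.0269,-0.0007,0,0,4.16,0.085],[-0.0367,-0.0269,-0.0007,0,0,4.16,0.085],[-0.0367,-0.0269,-0.0007,0,0,4.16,0.085],[-0.0367,-0.0269,-0.0007,0,0,4.16,0.085],[-0.0367,-0.0269,-0.0007,0,0,4.16,0.085],[0,0,0,0,0,0,0.085],[0,0,0,0,0,0,0.085]]'
python3 - <<'E'
from h import *
d,im=snap('wrist','w7');s=arm.read_state();print(s['position'],yawof(s))
E
```

```text
clock: 13.4
position: [477.6, 235.7, 224.7]
ee_rot: [0.819, -0.573, -0.0, 0.0]
contact_force: [-0.4, -0.5, -1.0]
gripper_width: 85.0
grasp_force: 0.0
[477.50538558 234.7125289  224.91449749] -70.02655793046169
```

View pics/w7.png

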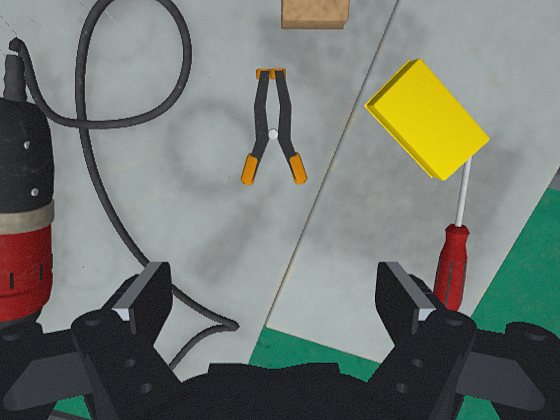

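Clamp seen: jaw end at (271,69), pivot at (273,134), handle ends at (247,185) and (299,183); its axis is nearly along the tool x.

Run:
```python
from h import *
d=load('w7');im=cv2.imread('pics/w7.png');hsv=cv2.cvtColor(im,cv2.COLOR_BGR2HSV)
m=np.zeros(im.shape[:2],np.uint8)
sub=hsv[55:200,230:320];m[55:200,230:320]=(((sub[...,2]<95))|((sub[...,1]>150)&(sub[...,0]<25)))
k,l,st,_=cv2.connectedComponentsWithStats(m);i=1+st[1:,4].argmax();ys,xs=np.where(l==i);print(st[i])
P=np.array([onz(d,x,y,15)[:2] for x,y in zip(xs,ys)],np.float32)
q=cv2.minAreaRect(P);print(q)
j=onz(d,271.5,70,15)[:2];h=(onz(d,248,184,15)[:2]+onz(d,298,183,15)[:2])/2;u=(j-h)/np.linalg.norm(j-h);print(np.linalg.norm(j-h),np.degrees(np.arctan2(u[1],u[0])))
c=np.array(q[0]);w=c+10*u;print('waist',w)
# scene/top check of pivot height
t=load('top0');print('row',proj(d,[*w,20]))
plan([*w,75],np.degrees(np.arctan2(u[1],u[0])))
```

```text
[ 241   68   66  117 2818]
((496.72686767578125, 186.74261474609375), (62.713382720947266, 104.13836669921875), 21.243635177612305)
102.56329457493624 -69.19899418186776
waist [500.27810141 177.39442032]
row (np.float64(272.25430507724184), np.float64(117.37601239286326))
from [477.5 234.7 224.9] yaw -70.0 | n 4 row [0.0154, -0.0004, 0.0375] wz -0.21
```

```bash
python3 -m pendant '[[0.0154,-0.0004,0.035,0,0,-0.25,0.07],[0.0154,-0.0004,0.035,0,0,-0.25,0.07],[0.0154,-0.0004,0.035,0,0,-0.25,0.07],[0.0154,-0.0004,0.035,0,0,-0.25,0.07],[0,0,0,0,0,0,0.07],[0,0,0,0,0,0,0.07]]'
python3 - <<'E'
from h import *
d,im=snap('wrist','w8');a=load('w7');ia=cv2.imread('pics/w7.png')
def og(i,lo,hi):
    h=cv2.cvtColor(i,cv2.COLOR_BGR2HSV);m=((h[...,1]>150)&(h[...,0]>10)&(h[...,0]<22)&(h[...,2]>120)).astype(np.uint8)
    k,l,st,c=cv2.connectedComponentsWithStats(m);return [(c[j].round(1).tolist(),int(st[j,4])) for j in range(1,k) if st[j,4]>60]
A,B=og(ia,0,0),og(im,0,0);print(A);print(B)
for p,_ in A:
    for q,_ in B:
        X,e=tri(a,p,d,q)
        if e<3 and -20<X[2]<50: print(p,q,X.round(1),round(e,1))
plan([500.3,177.4,27],-69)
E
```

```text
clock: 14.05
position: [501.2, 176.8, 86.1]
ee_rot: [0.823, -0.567, 0.0, -0.0]
contact_force: [0.2, 0.5, 1.0]
gripper_width: 69.6
grasp_force: 0.0
[([268.6, 72.2], 125), ([249.0, 170.2], 308), ([297.8, 169.1], 305)]
[([272.1, 167.1], 346), ([237.7, 309.9], 675), ([314.1, 308.9], 709)]
[268.6, 72.2] [272.1, 167.1] [516.3 141.6  11.2] 0.9
[249.0, 170.2] [237.7, 309.9] [504.5 230.9  16.4] 0.1
[297.8, 169.1] [314.1, 308.9] [460.8 213.9  15.8] 0.4
from [501.9 177.8  87.2] yaw -69.1 | n 2 row [-0.0001, 0.0009, 0.0301] wz -0.04
```

```bash
python3 -m pendant '[[0,0,0.03,0,0,-0.6,0.06],[0,0,0.03,0,0,0,0.06],[0,0,0,0,0,0,0.06],[0,0,0,0,0,0,0.01],[0,0,0,0,0,0,0.01],[0,0,0,0,0,0,0.01],[0,0,0,0,0,0,0.01],[0,0,0,0,0,0,0.01],[0,0,0,0,0,0,0.01]]'; python3 -m pendant '[[0,0,-0.03,0,0,0,0.01],[0,0,-0.04,0,0,0,0.01],[0,0,-0.045,0,0,0,0.01],[0,0,0,0,0,0,0.01]]'
python3 - <<'E'
from h import *
w=D2W(-76,32,80);print(w)
plan(w,-32.7)
E
```

```text
clock: 15.0
position: [502.7, 179.1, 28.5]
ee_rot: [0.827, -0.562, 0.001, -0.003]
contact_force: [-1.6, 0.3, 6.7]
gripper_width: 32.9
grasp_force: 60.3
clock: 15.4
position: [504.9, 180.1, 148.5]
ee_rot: [0.827, -0.562, 0.003, -0.008]
contact_force: [1.9, 1.5, -0.5]
gripper_width: 32.6
grasp_force: 60.1
[ 540.76639155 -111.87475038   99.        ]
from [504.9 180.1 148.5] yaw -68.4 | n 7 row [0.037, 0.0214, 0.0068] wz -5.1
```

```bash
python3 -m pendant '[[0.037,0.0214,0.002,0,0,-5.1,0.01],[0.037,0.0214,0.002,0,0,-5.1,0.01],[0.037,0.0214,0.002,0,0,-5.1,0.01],[0.037,0.0214,0.002,0,0,-5.1,0.01],[0.037,0.0214,0.002,0,0,-5.1,0.01],[0.037,0.0214,0.002,0,0,-5.1,0.01],[0.037,0.0214,0.002,0,0,-5.1,0.01],[0,0,0,0,0,0,0.01],[0,0,0,0,0,0,0.01]]'
cat >> h.py <<'E'
def clamp(xn,hn,th,y):
    c,s=np.cos(np.radians(th)),np.sin(np.radians(th)); return (xn-42.5*c+28.5*s,y,hn+42.5*s+28.5*c)
E
python3 - <<'E'
from h import *
snap('wrist','w9')
y=32
steps([(clamp(-24,50,18,y),18,3),(clamp(-24,8,18,y),18,4),(clamp(-2,7,18,y),18,3),(clamp(12,3,6,y),6,3),(clamp(14,2,0,y),0,2)],0.01)
E
```

```text
clock: 16.3
position: [535.6, -115.5, 126.5]
ee_rot: [0.959, -0.284, 0.0, -0.001]
contact_force: [0.5, 1.2, -1.2]
gripper_width: 32.4
grasp_force: 60.1
at D [-79.   26.8 107.5] yaw -32.85 g 32.3 60.1 F [ 0.2 -0.9 -1.1]
[0.0078,-0.0017,0.0058,-0.0,-6.0,-0.0,0.01],[0.0083,-0.0017,0.0049,-0.0,-6.0,-0.0,0.01],[0.0088,-0.0017,0.004,-0.0,-6.0,-0.0,0.01],
[0.0032,-0.0,0.01,0.0,0.0,0.0,0.01],[0.0032,-0.0,0.01,0.0,0.0,-0.0,0.01],[0.0032,-0.0,0.01,0.0,-0.0,-0.0,0.01],[0.0032,-0.0,0.01,0.0,0.0,0.0,0.01],
[0.0071,-0.0,-0.0019,0.0,0.0,0.0,0.01],[0.0071,0.0,-0.0019,-0.0,0.0,0.0,0.01],[0.0071,-0.0,-0.0019,0.0,0.0,0.0,0.01],
[0.0032,0.0,0.003,0.0,4.0,0.0,0.01],[0.003,-0.0,0.0032,0.0,4.0,0.0,0.01],[0.0027,0.0,0.0034,-0.0,4.0,0.0,0.01],
[-0.0003,0.0,0.0027,-0.0,3.0,0.0,0.01],[-0.0005,-0.0,0.0027,-0.0,3.0,0.0,0.01],
```

View pics/w9.png

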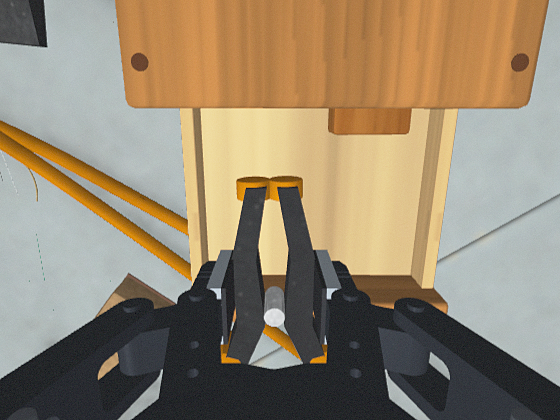

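The clamp is held straight: jaws at (270,188), short of the box edge at row 107; caul rear at (370,133). Lowering nose-first.

```bash
python3 -m pendant '[[0.0078,-0.0017,0.0058,0,-6,0,0.01],[0.0083,-0.0017,0.0049,0,-6,0,0.01],[0.0088,-0.0017,0.004,0,-6,0,0.01],[0.0032,0,0.01,0,0,0,0.01],[0.0032,0,0.01,0,0,0,0.01],[0.0032,0,0.01,0,0,0,0.01],[0.0032,0,0.01,0,0,0,0.01],[0,0,0,0,0,0,0.01]]'; python3 -m pendant '[[0.0071,0,-0.0019,0,0,0,0.01],[0.0071,0,-0.0019,0,0,0,0.01],[0.0071,0,-0.0019,0,0,0,0.01],[0,0,0,0,0,0,0.01],[0,0,0,0,0,0,0.01]]'
python3 - <<'E'
from h import *
d=load('w9');print('caul edge y',W2D(onz(d,329,133,41)).round(1),W2D(onz(d,410,133,41)).round(1))
y=32
steps([(clamp(12,3,6,y),6,3),(clamp(15,2,0,y),0,3)],0.01)
E
```

```text
clock: 17.15
position: [557.1, -122.0, 66.3]
ee_rot: [0.948, -0.278, -0.151, -0.044]
contact_force: [-0.4, 0.4, -0.9]
gripper_width: 32.6
grasp_force: 60.1
clock: 17.65
position: [576.8, -134.9, 66.1]
ee_rot: [0.948, -0.279, -0.15, -0.045]
contact_force: [0.0, 0.1, -1.2]
gripper_width: 32.6
grasp_force: 60.1
caul edge y [-22.   -5.9  22. ] [-22.2 -52.6  22. ]
at D [-33.2  32.1  47.1] yaw -32.77 g 32.6 60.1 F [ 0.   0.1 -1.2]
[0.0031,0.0,0.003,-0.0,4.0,-0.0,0.01],[0.0028,0.0,0.0032,-0.0,4.0,-0.0,0.01],[0.0026,0.0,0.0034,-0.0,4.0,-0.0,0.01],
[0.0001,0.0,0.0018,0.0,2.0,0.0,0.01],[0.0001,-0.0,0.0018,0.0,2.0,0.0,0.01],[-0.0,0.0,0.0018,-0.0,2.0,0.0,0.01],
```

```bash
python3 -m pendant '[[0.0031,0,0.003,0,4,0,0.01],[0.0028,0,0.0032,0,4,0,0.01],[0.0026,0,0.0034,0,4,0,0.01],[0,0,0.0018,0,2,0,0.01],[0,0,0.0018,0,2,0,0.01],[0,0,0.0018,0,2,0,0.01],[0,0,0.001,0,0,0,0.01],[0,0,0.001,0,0,0,0.01],[0,0,0,0,0,0,0.01]]'; python3 -m pendant '[[0,0,0,0,0,0,0.04],[0,0,0,0,0,0,0.04],[0,0,0,0,0,0,0.04]]'
python3 - <<'E'
from h import *
steps([],0)
E
python3 -m pendant '[[0,0,-0.02,0,0,0,0.04],[0,0,-0.03,0,0,0,0.04],[0,0,-0.03,0,0,0,0.04],[-0.03,0,-0.02,0,0,0,0.04],[-0.04,0,-0.02,0,0,0,0.04],[0,0,0,0,0,0,0.04],[0,0,0,0,0,0,0.04]]'
python3 - <<'E'
from h import *
snap('wrist','w10')
steps([],0)
E
```

```text
clock: 18.55
position: [581.6, -137.7, 47.6]
ee_rot: [0.959, -0.282, 0.0, -0.001]
contact_force: [1.0, 0.0, 0.4]
gripper_width: 32.6
grasp_force: 60.1
clock: 18.85
position: [581.7, -137.8, 47.5]
ee_rot: [0.959, -0.282, 0.0, -0.001]
contact_force: [-0.1, 0.1, 0.2]
gripper_width: 39.8
grasp_force: 0.0
at D [-27.6  32.3  28.5] yaw -32.78 g 39.8 0.0 F [-0.1  0.1  0.2]
clock: 19.55
position: [522.5, -99.5, 168.5]
ee_rot: [0.96, -0.282, 0.001, -0.001]
contact_force: [0.3, 0.2, 0.3]
gripper_width: 39.9
grasp_force: 0.0
at D [-97.6  32.4 148.8] yaw -32.74 g 40.3 0.0 F [ 0.6  0.2 -0.2]
```

View pics/w10.png

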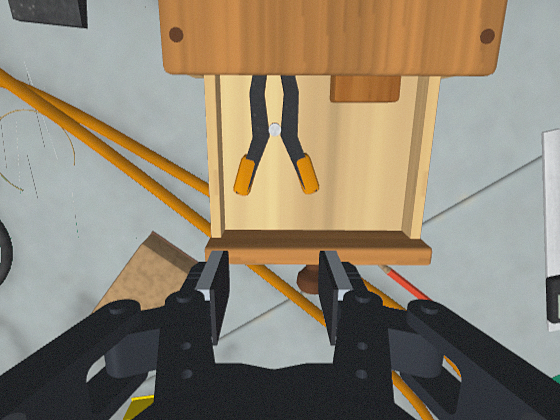

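The clamp lies flat, with handle ends at (243,190) and (310,188), clear of the caul (330–400, row 102). I'll measure for pushing it back.

Run:
```python
from h import *
d=load('w10');im=cv2.imread('pics/w10.png');hsv=cv2.cvtColor(im,cv2.COLOR_BGR2HSV)
m=((hsv[...,1]>190)&(hsv[...,0]>12)&(hsv[...,0]<24)&(hsv[...,2]>150)).astype(np.uint8);m[:,:215]=0;m[:,340:]=0;m[215:]=0
k,l,st,c=cv2.connectedComponentsWithStats(m)
for j in range(1,k):
    if st[j,4]>80:
        ys,xs=np.where(l==j);P=np.array([W2D(onz(d,x,y,33)) for x,y in zip(xs,ys)]);print(st[j],'x',P[:,0].min().round(1),P[:,0].max().round(1),'y',P[:,1].min().round(1),P[:,1].max().round(1))
g=cv2.cvtColor(im,cv2.COLOR_BGR2GRAY).astype(float)
for cc in (275,360):
    p=g[:,cc-8:cc+9].mean(1);e=np.abs(np.diff(p));rr=[i for i in range(200,275) if e[i]>10 and e[i]==e[max(0,i-2):i+3].max()]
    for r in rr: print(cc,r,int(e[r]),[W2D(onz(d,cc,r,z))[0].round(1) for z in (57,19)])
for y in(67,):print(0)
```

```text
[234 157  21  38 493] x -89.5 -61.7 y 47.2 62.6
[297 156  22  38 483] x -88.7 -60.9 y -0.6 15.6
275 229 96 [np.float64(-109.0), np.float64(-122.3)]
275 248 20 [np.float64(-123.4), np.float64(-139.0)]
275 263 16 [np.float64(-135.0), np.float64(-152.6)]
360 230 74 [np.float64(-109.7), np.float64(-123.1)]
360 247 22 [np.float64(-122.5), np.float64(-138.0)]
360 273 14 [np.float64(-142.8), np.float64(-161.7)]
0
```

Run:
```python
from h import *
steps([((-106,31.5,60),0,3),((-106,31.5,28),0,3)],0.036)
```

```text
at D [-97.6  32.4 148.8] yaw -32.74 g 40.3 0.0 F [ 0.6  0.2 -0.2]
[-0.0028,0.0004,0.0296,-0.0,-0.0,-0.0,0.036],[-0.0028,0.0003,0.0296,-0.0,-0.0,-0.0,0.036],[-0.0028,0.0003,0.0296,-0.0,-0.0,-0.0,0.036],
[-0.0,-0.0,0.0107,0.0,-0.0,-0.0,0.036],[-0.0,-0.0,0.0107,0.0,-0.0,0.0,0.036],[-0.0,-0.0,0.0107,0.0,-0.0,-0.0,0.036],
```

```bash
python3 -m pendant '[[-0.0028,0.0003,0.0296,0,0,0,0.036],[-0.0028,0.0003,0.0296,0,0,0,0.036],[-0.0028,0.0003,0.0296,0,0,0,0.036],[0,0,0,0,0,0,0.036],[0,0,0,0,0,0,0.036]]'; python3 -m pendant '[[0,0,0.01,0,0,0,0.036],[0,0,0.01,0,0,0,0.036],[0,0,0.01,0,0,0,0.036],[0,0,0,0,0,0,0.036],[0,0,0,0,0,0,0.036]]'
python3 - <<'E'
from h import *
steps([((-40,31.5,28),0,8)],0.036)
E
```

```text
clock: 20.1
position: [515.6, -96.5, 78.0]
ee_rot: [0.959, -0.282, -0.001, 0.0]
contact_force: [-0.1, -0.1, 1.1]
gripper_width: 35.7
grasp_force: 0.0
clock: 20.6
position: [514.9, -96.0, 48.4]
ee_rot: [0.959, -0.282, -0.0, -0.0]
contact_force: [-0.3, -0.2, 0.3]
gripper_width: 36.0
grasp_force: 0.0
at D [-106.3   31.4   29.4] yaw -32.75 g 36.0 0.0 F [-0.3 -0.2  0.3]
[0.0083,-0.0,0.0002,-0.0,0.0,-0.0,0.036],[0.0083,-0.0,0.0002,-0.0,0.0,-0.0,0.036],[0.0083,-0.0,0.0002,-0.0,0.0,-0.0,0.036],[0.0083,-0.0,0.0002,-0.0,0.0,-0.0,0.036],[0.0083,-0.0,0.0002,-0.0,0.0,-0.0,0.036],[0.0083,-0.0,0.0002,-0.0,0.0,-0.0,0.036],[0.0083,-0.0,0.0002,-0.0,0.0,-0.0,0.036],[0.0083,-0.0,0.0002,-0.0,0.0,-0.0,0.036],
```

```bash
python3 -m pendant '[[0.0083,0,0.0002,0,0,0,0.036],[0.0083,0,0.0002,0,0,0,0.036],[0.0083,0,0.0002,0,0,0,0.036],[0.0083,0,0.0002,0,0,0,0.036],[0.0083,0,0.0002,0,0,0,0.036],[0.0083,0,0.0002,0,0,0,0.036],[0.0083,0,0.0002,0,0,0,0.036],[0.0083,0,0.0002,0,0,0,0.036],[0,0,0,0,0,0,0.036],[0,0,0,0,0,0,0.036]]'; python3 -m pendant '[[-0.01,0,0,0,0,0,0.036],[-0.01,0,-0.02,0,0,0,0.036],[-0.01,0,-0.04,0,0,0,0.085],[-0.01,0,-0.04,0,0,0,0.085],[-0.01,0,-0.04,0,0,0,0.085],[0,0,-0.03,0,0,0,0.085],[0,0,0,0,0,0,0.085],[0,0,0,0,0,0,0.085]]'
python3 - <<'E'
from h import *
d,im=snap('wrist','w11');steps([],0)
hsv=cv2.cvtColor(im,cv2.COLOR_BGR2HSV)
m=((hsv[...,1]>190)&(hsv[...,0]>12)&(hsv[...,0]<24)&(hsv[...,2]>150)).astype(np.uint8)
k,l,st,c=cv2.connectedComponentsWithStats(m)
for j in range(1,k):
    if st[j,4]>60:
        ys,xs=np.where(l==j);P=np.array([W2D(onz(d,x,y,33)) for x,y in zip(xs,ys)]);print(st[j],'x',P[:,0].min().round(1),P[:,0].max().round(1),'y',P[:,1].min().round(1),P[:,1].max().round(1))
g=cv2.cvtColor(im,cv2.COLOR_BGR2GRAY).astype(float)
for y,h in ((31,0),(-30,0),(-30,22)):
    cc=int(proj(d,D2W(-60,y,h))[0])
    p=g[:,cc-6:cc+7].mean(1);e=np.abs(np.diff(p));rr=[i for i in range(30,300) if e[i]>12 and e[i]==e[max(0,i-2):i+3].max()]
    for r in rr: print(y,cc,r,int(e[r]),[W2D(onz(d,cc,r,z))[0].round(1) for z in (72,57,41,19)])
# block in scene & top views
t,s=load('top6'),load('scene0')
E
```

```text
clock: 21.6
position: [570.9, -132.1, 46.8]
ee_rot: [0.959, -0.282, 0.0, -0.001]
contact_force: [-0.6, 0.7, 1.1]
gripper_width: 36.1
grasp_force: 0.0
clock: 22.4
position: [527.9, -104.4, 217.5]
ee_rot: [0.959, -0.282, 0.001, -0.001]
contact_force: [-0.8, -0.9, -0.3]
gripper_width: 85.2
grasp_force: 0.0
at D [-91.1  30.9 197.3] yaw -32.77 g 85.0 0.0 F [ 0.3  0.1 -0.2]
[   0   60  219  166 1760] x -123.8 17.7 y 82.8 258.3
[236  92  17  22 251] x -24.0 -7.1 y 49.6 63.2
[295  92  17  22 265] x -24.0 -7.1 y 0.1 13.7
[ 76 105 143  87 842] x -91.6 -17.5 y 81.4 197.8
[247 248 139 113 790] x -271.4 -146.6 y -83.7 56.7
[314 248  62  43 390] x -190.5 -146.5 y -67.1 -6.4
31 274 91 54 [np.float64(-8.3), np.float64(-7.5), np.float64(-6.7), np.float64(-5.6)]
31 274 219 105 [np.float64(-105.5), np.float64(-110.3), np.float64(-115.4), np.float64(-122.4)]
31 274 233 21 [np.float64(-117.4), np.float64(-122.8), np.float64(-128.7), np.float64(-136.7)]
31 274 247 17 [np.float64(-129.5), np.float64(-135.7), np.float64(-142.3), np.float64(-151.3)]
-30 341 90 12 [np.float64(-7.6), np.float64(-6.8), np.float64(-6.0), np.float64(-4.8)]
-30 341 111 38 [np.float64(-22.3), np.float64(-22.3), np.float64(-22.3), np.float64(-22.4)]
-30 341 219 63 [np.float64(-105.4), np.float64(-110.2), np.float64(-115.3), np.float64(-122.3)]
-30 341 233 26 [np.float64(-117.3), np.float64(-122.8), np.float64(-128.6), np.float64(-136.6)]
-30 346 90 13 [np.float64(-7.6), np.float64(-6.8), np.float64(-6.0), np.float64(-4.8)]
-30 346 111 43 [np.float64(-22.3), np.float64(-22.3), np.float64(-22.3), np.float64(-22.4)]
-30 346 219 65 [np.float64(-105.4), np.float64(-110.2), np.float64(-115.3), np.float64(-122.3)]
-30 346 233 27 [np.float64(-117.3), np.float64(-122.8), np.float64(-128.6), np.float64(-136.6)]
```

Run:
```python
from h import *
s=arm.read_state();print(s['joints'].round(2))
plan([490,100,200],-70.4)
```

```text
[ 0.11  0.27 -0.27 -0.   -1.03  0.89]
from [ 527.4 -104.6  216.3] yaw -32.8 | n 5 row [-0.036, -0.0223, 0.0033] wz 7.53
```

```bash
python3 -m pendant '[[-0.036,-0.0223,0.0033,0,0,7.53,0.085],[-0.036,-0.0223,0.0033,0,0,7.53,0.085],[-0.036,-0.0223,0.0033,0,0,7.53,0.085],[-0.036,-0.0223,0.0033,0,0,7.53,0.085],[-0.036,-0.0223,0.0033,0,0,7.53,0.085],[0,0,0,0,0,0,0.085],[0,0,0,0,0,0,0.085]]'
python3 - <<'E'
from h import *
d,im=snap('wrist','w12');s=arm.read_state();print(s['position'],yawof(s))
u,v=map(int,proj(d,[508,44,28]));print(u,v,cv2.cvtColor(im,cv2.COLOR_BGR2HSV)[v,u])
c=blob(im,u,v);print(cv2.minAreaRect(c),cv2.boundingRect(c))
P=np.array([onz(d,*p,28)[:2] for p in c],np.float32);q=cv2.minAreaRect(P);print(q)
X=tri(d,cv2.minAreaRect(c)[0],load('scene0'),(264.96,202.9));print(X, 'top',tri(load('top0'),(254.38,202.86),load('scene0'),(264.96,202.9)))
plan([*q[0],90],-70.4)
E
```

```text
clock: 23.15
position: [490.0, 99.9, 198.9]
ee_rot: [0.818, -0.575, -0.001, 0.001]
contact_force: [0.1, 0.2, 0.4]
gripper_width: 85.1
grasp_force: 0.0
[490.15431313  99.13186287 199.22581717] -70.30480104643281
275 123 [ 17 103 159]
((272.5, 121.0), (124.0, 67.0), 90.0) (239, 59, 68, 125)
((510.3105773925781, 45.54105758666992), (53.45283508300781, 98.12166595458984), 19.525739669799805)
(array([507.79820831,  45.33312257,  21.20281326]), np.float64(7.302013708103056)) top (array([506.57358622,  44.54953416,  23.45127252]), np.float64(5.923049640262265))
from [490.2  99.1 199.2] yaw -70.3 | n 3 row [0.0191, -0.0004, 0.0364] wz 0.03
```

```bash
python3 -m pendant '[[0.019,-0.0004,0.035,0,0,0,0.085],[0.019,-0.0004,0.035,0,0,0,0.085],[0.019,-0.0004,0.035,0,0,0.2,0.085],[0,0,0,0,0,0,0.085],[0,0,0,0,0,0,0.085]]'
python3 - <<'E'
from h import *
d,im=snap('wrist','w13');a=load('w12');ca=blob(cv2.imread('pics/w12.png'),275,123)
u,v=map(int,proj(d,[510,45,28]));c=blob(im,u,v-20);print(cv2.boundingRect(c))
for k in ((-1,-1),(1,-1)):
    k=np.array(k);p1=ca[np.argmax(ca@k)];p2=c[np.argmax(c@k)];print(p1,p2,tri(a,p1,d,p2))
plan([510.3,45.5,28],-70.5)
E
```

```text
clock: 23.7
position: [511.1, 44.8, 95.2]
ee_rot: [0.816, -0.578, -0.0, 0.0]
contact_force: [1.5, 0.8, 0.8]
gripper_width: 84.9
grasp_force: 0.0
(226, 151, 99, 162)
[239  60] [227 152] (array([551.00140709,   8.66258304,  25.62830124]), np.float64(0.6294833684693344))
[306  60] [324 153] (array([502.10274543,  -8.45040373,  30.24158378]), np.float64(0.2991876689569258))
from [512.   45.7  96.3] yaw -70.6 | n 2 row [-0.0002, 0.0009, 0.0342] wz -0.06
```

Height ~28 confirmed. Grip.

```bash
python3 -m pendant '[[0,0.001,0.034,0,0,0,0.085],[0,0.001,0.034,0,0,0,0.085],[0,0,0,0,0,0,0.085],[0,0,0,0,0,0,0.03],[0,0,0,0,0,0,0.03],[0,0,0,0,0,0,0.03],[0,0,0,0,0,0,0.03],[0,0,0,0,0,0,0.03]]'
python3 - <<'E'
from h import *
s=arm.read_state();print(s['position'],yawof(s))
E
python3 -m pendant '[[0,0,-0.03,0,0,0,0.03],[0,0,-0.04,0,0,0,0.03],[0,0,-0.045,0,0,0,0.03],[0,0,-0.02,0,0,0,0.03],[0,0,0,0,0,0,0.03]]'
python3 - <<'E'
from h import *
w=D2W(-80,0,130);print(w)
plan(w,-122.7)
E
```

```text
clock: 24.55
position: [511.5, 46.5, 30.4]
ee_rot: [0.817, -0.577, 0.002, -0.003]
contact_force: [-0.5, 1.3, 6.5]
gripper_width: 54.5
grasp_force: 65.2
[511.4523711   46.52778079  30.3637032 ] -70.50539553379538
clock: 25.05
position: [511.7, 46.3, 167.8]
ee_rot: [0.816, -0.577, 0.003, -0.005]
contact_force: [-0.0, 0.6, -0.9]
gripper_width: 54.6
grasp_force: 64.4
[ 520.11265816 -136.64213412  149.        ]
from [511.7  46.3 167.8] yaw -70.5 | n 7 row [0.027, -0.0026, 0.0026] wz 7.45
```

```bash
python3 -m pendant '[[0.027,-0.0026,0.0026,0,0,7.45,0.03],[0.027,-0.0026,0.0026,0,0,7.45,0.03],[0.027,-0.0026,0.0026,0,0,7.45,0.03],[0.027,-0.0026,0.0026,0,0,7.45,0.03],[0.027,-0.0026,0.0026,0,0,7.45,0.03],[0.027,-0.0026,0.0026,0,0,7.45,0.03],[0.027,-0.0026,0.0026,0,0,7.45,0.03],[0,0,0,0,0,0,0.03],[0,0,0,0,0,0,0.03]]'
python3 - <<'E'
from h import *
snap('top','top14');d,im=snap('wrist','w14')
s=arm.read_state();print(W2D(s['position']))
plan(D2W(-74,0,60),-122.7)
u,v=map(int,proj(d,np.array(s['position'])-[0,0,3]));print(u,v)
E
```

```text
clock: 25.95
position: [517.2, -138.1, 143.8]
ee_rot: [-0.479, 0.878, 0.001, 0.0]
contact_force: [-0.3, 0.6, -1.0]
gripper_width: 54.8
grasp_force: 64.2
[-81.52318454  -1.72784231 125.19364202]
from [ 517.9 -137.3  144.2] yaw -122.6 | n 2 row [-0.0008, -0.0038, 0.0326] wz 0.03
274 293
```

```bash
python3 -m pendant '[[-0.0008,-0.0038,0.032,0,0,0,0.03],[-0.0008,-0.0038,0.032,0,0,0,0.03],[0,0,0,0,0,0,0.03],[0,0,0,0,0,0,0.03]]'
python3 - <<'E'
from h import *
s=arm.read_state();print(W2D(s['position']))
plan(D2W(-74,0,33),-122.7,3)
E
```

```text
clock: 26.45
position: [525.4, -139.9, 80.4]
ee_rot: [-0.48, 0.877, 0.0, 0.0]
contact_force: [0.3, 0.6, 0.1]
gripper_width: 54.8
grasp_force: 64.2
[-73.76738497   0.13190315  61.42426321]
from [ 525.4 -139.9   80.4] yaw -122.6 | n 3 row [0.0, 0.0001, 0.0095] wz 0.03
```

```bash
python3 -m pendant '[[0,0,0.0095,0,0,0,0.03],[0,0,0.0095,0,0,0,0.03],[0,0,0.006,0,0,0,0.03],[0,0,0.003,0,0,0,0.03],[0,0,0.0015,0,0,0,0.03],[0,0,0,0,0,0,0.03]]';python3 -m pendant '[[0,0,0.001,0,0,0,0.03],[0,0,0,0,0,0,0.03]]'
python3 - <<'E'
from h import *
s=arm.read_state();print(W2D(s['position']),s['contact_force'])
E
```

```text
clock: 27.05
position: [525.1, -140.5, 50.7]
ee_rot: [-0.479, 0.878, 0.0, 0.0]
contact_force: [0.2, -0.9, -1.1]
gripper_width: 55.0
grasp_force: 64.2
clock: 27.25
position: [525.2, -140.5, 49.9]
ee_rot: [-0.479, 0.878, 0.0, 0.001]
contact_force: [0.1, -1.0, -0.7]
gripper_width: 54.5
grasp_force: 64.2
[-73.6417446   -0.50347164  30.90820201] [ 0.07780455 -0.96550968 -0.66788056]
```

```bash
python3 -m pendant '[[0,0,0.0007,0,0,0,0.03],[0,0,0,0,0,0,0.03],[0,0,0,0,0,0,0.061],[0,0,0,0,0,0,0.061],[0,0,0,0,0,0,0.061]]';python3 -m pendant '[[0,0,-0.01,0,0,0,0.061],[0,0,-0.02,0,0,0,0.061],[0,0,-0.04,0,0,0,0.061],[0,0,-0.04,0,0,0,0.061],[0,0,-0.04,0,0,0,0.061],[0,0,0,0,0,0,0]]'
python3 - <<'E'
from h import *
s=arm.read_state();print(W2D(s['position']))
plan(D2W(-225,0,130),-32.7)
E
```

```text
clock: 27.75
position: [525.1, -140.5, 49.1]
ee_rot: [-0.479, 0.878, 0.0, 0.001]
contact_force: [-0.1, 0.1, 0.7]
gripper_width: 60.8
grasp_force: 0.0
clock: 28.35
position: [528.5, -141.1, 206.4]
ee_rot: [-0.48, 0.877, -0.004, 0.006]
contact_force: [1.2, -0.4, -0.1]
gripper_width: 48.3
grasp_force: 0.0
[-70.56717576   0.79871248 187.39656389]
from [ 528.5 -141.1  206.4] yaw -122.6 | n 12 row [-0.0094, 0.0109, 0.0046] wz -7.49
```

```bash
python3 -m pendant '[[-0.0094,0.0109,0.0046,0,0,-7.49,0],[-0.0094,0.0109,0.0046,0,0,-7.49,0],[-0.0094,0.0109,0.0046,0,0,-7.49,0],[-0.0094,0.0109,0.0046,0,0,-7.49,0],[-0.0094,0.0109,0.0046,0,0,-7.49,0],[-0.0094,0.0109,0.0046,0,0,-7.49,0],[-0.0094,0.0109,0.0046,0,0,-7.49,0],[-0.0094,0.0109,0.0046,0,0,-7.49,0],[-0.0094,0.0109,0.0046,0,0,-7.49,0],[-0.0094,0.0109,0.0046,0,0,-7.49,0],[-0.0094,0.0109,0.0046,0,0,-7.49,0],[-0.0094,0.0109,0.0046,0,0,-7.49,0]]';python3 -m pendant '[[0,0,0,0,0,0,0],[0,0,0,0,0,0,0]]'
python3 - <<'E'
from h import *
d,im=snap('wrist','w15');steps([((-200,0,60),0,3),((-200,0,25),0,2)],0)
u,v=map(int,proj(d,D2W(-74,0,28)));print(u,v,cv2.cvtColor(im,cv2.COLOR_BGR2HSV)[v,u])
c=blob(im,u,v);P=np.array([W2D(onz(d,*p,47))[:2] for p in c],np.float32);print(cv2.minAreaRect(P),P.min(0),P.max(0))
# knob: dark brown blob near predicted place
u,v=map(int,proj(d,D2W(-160,0,17)));h=cv2.cvtColor(im,cv2.COLOR_BGR2HSV);print(u,v,h[v,u])
c=blob(im,u,v);P=np.array([W2D(onz(d,*p,50))[:2] for p in c],np.float32);print(P.min(0),P.max(0))
E
```

```text
clock: 29.55
position: [392.7, -57.3, 143.9]
ee_rot: [0.96, -0.28, 0.0, -0.001]
contact_force: [-0.4, -0.5, 0.6]
gripper_width: 0.2
grasp_force: 0.0
clock: 29.75
position: [394.0, -57.3, 144.3]
ee_rot: [0.959, -0.284, 0.001, -0.001]
contact_force: [0.9, -0.1, 1.2]
gripper_width: 0.1
grasp_force: 0.0
at D [-228.6   -1.   125.4] yaw -32.95 g -0.1 0.0 F [ 1.2  0.6 -0.5]
[0.0095,-0.0003,0.0218,-0.0,-0.0,-0.1,0],[0.0095,-0.0003,0.0218,-0.0,-0.0,-0.1,0],[0.0095,-0.0003,0.0218,-0.0,-0.0,-0.1,0],
[-0.0,-0.0,0.0175,0.0,-0.0,-0.0,0],[-0.0,-0.0,0.0175,0.0,-0.0,-0.0,0],
270 -56 [ 87  14 180]
((-246.37460327148438, -5.0668792724609375), (437.18011474609375, 291.73602294921875), 89.90277099609375) [-392.61334 -223.40909] [-100.24515  213.77034]
271 110 [ 13 138  94]
[-166.486    -11.87101] [-136.36092    13.087609]
```

Run:
```python
from h import *
for n in('top','scene'):
    d,im=snap(n,n+'16');h=cv2.cvtColor(im,cv2.COLOR_BGR2HSV)
    for y in(-25,0,25):
        u,v=map(int,proj(d,D2W(-74,y,28)));print(n,y,u,v,h[v,u])
    u,v=map(int,proj(d,D2W(-74,20,28)));c=blob(im,u,v,op=1)
    P=np.array([W2D(onz(d,*p,47))[:2] for p in c],np.float32);print(cv2.minAreaRect(P),P.min(0),P.max(0))
    # where cork top should end vs floor: heights by tri later
    globals()[n]=(d,cv2.minAreaRect(c)[0])
print(tri(*top,*scene)[0],W2D(tri(*top,*scene)[0]))
```

```text
top -25 320 199 [ 17 118 153]
top 0 313 195 [ 17 116 156]
top 25 306 191 [ 17 115 149]
((78.23287963867188, -0.9088287353515625), (199.40838623046875, 431.45361328125), 89.69820404052734) [-137.67139  -101.486595] [294.15775  98.47027]
scene -25 307 244 [ 16 118 127]
scene 0 307 237 [ 16 122 127]
scene 25 306 229 [ 16 125 126]
((-35.878814697265625, 46.776214599609375), (653.6646728515625, 366.4222106933594), 3.800614356994629) [-349.86246 -157.5335 ] [289.67386 232.04663]
[ 582.76196485 -191.25759854  126.20246822] [  2.22554306 -12.11382064 107.20246822]
```

```bash
python3 - <<'E'
from h import *
d=load('top16');im=cv2.imread('pics/top16.png');h=cv2.cvtColor(im,cv2.COLOR_BGR2HSV)
for y in(-40,0,40):
    print(y,[(x,[int(k) for k in h[tuple(map(int,np.round(proj(d,D2W(x,y,28))[::-1])))]][1:]) for x in range(-130,-5,8)])
print([(y,int(h[tuple(map(int,np.round(proj(d,D2W(-76,y,28))[::-1])))][1])) for y in range(-72,73,6)])
E
python3 -m pendant '[[0.0095,0,0.0218,0,0,0,0],[0.0095,0,0.0218,0,0,0,0],[0.0095,-0.0007,0.0218,0,0,0,0],[0,0,0.0175,0,0,0,0],[0,0,0.0175,0,0,0,0],[0,0,0,0,0,0,0],[0,0,0,0,0,0,0]]'
python3 - <<'E'
from h import *
steps([((-48,0.5,25),0,15)],0)
E
```

```text
-40 [(-130, [169, 169]), (-122, [155, 168]), (-114, [109, 196]), (-106, [107, 186]), (-98, [112, 134]), (-90, [118, 156]), (-82, [118, 153]), (-74, [116, 147]), (-66, [117, 150]), (-58, [114, 148]), (-50, [115, 144]), (-42, [108, 186]), (-34, [109, 190]), (-26, [127, 148]), (-18, [196, 139]), (-10, [195, 141])]
0 [(-130, [167, 171]), (-122, [162, 165]), (-114, [110, 174]), (-106, [110, 165]), (-98, [114, 148]), (-90, [117, 161]), (-82, [116, 160]), (-74, [116, 158]), (-66, [116, 149]), (-58, [117, 151]), (-50, [117, 148]), (-42, [110, 170]), (-34, [108, 179]), (-26, [116, 169]), (-18, [238, 184]), (-10, [140, 164])]
40 [(-130, [168, 172]), (-122, [150, 167]), (-114, [109, 210]), (-106, [110, 206]), (-98, [115, 135]), (-90, [117, 164]), (-82, [116, 158]), (-74, [118, 160]), (-66, [115, 157]), (-58, [115, 155]), (-50, [117, 151]), (-42, [110, 208]), (-34, [109, 213]), (-26, [109, 215]), (-18, [110, 214]), (-10, [109, 212])]
[(-72, 113), (-66, 110), (-60, 107), (-54, 108), (-48, 114), (-42, 116), (-36, 115), (-30, 118), (-24, 118), (-18, 116), (-12, 111), (-6, 117), (0, 116), (6, 115), 
[... 208 characters left out ...]
orce: [0.1, -0.4, -0.4]
gripper_width: -0.2
grasp_force: 0.0
at D [-200.4   -0.6   24.5] yaw -32.85 g -0.2 0.0 F [ 0.1 -0.4 -0.4]
[0.0102,-0.0001,-0.0,-0.0,0.0,-0.0,0],[0.0102,-0.0001,-0.0,-0.0,0.0,-0.0,0],[0.0102,-0.0001,-0.0,-0.0,0.0,-0.0,0],[0.0102,-0.0001,-0.0,-0.0,0.0,-0.0,0],[0.0102,-0.0001,-0.0,-0.0,0.0,-0.0,0],[0.0102,-0.0001,-0.0,-0.0,0.0,-0.0,0],[0.0102,-0.0001,-0.0,-0.0,0.0,-0.0,0],[0.0102,-0.0001,-0.0,-0.0,0.0,-0.0,0],[0.0102,-0.0001,-0.0,-0.0,0.0,-0.0,0],[0.0102,-0.0001,-0.0,-0.0,0.0,-0.0,0],[0.0102,-0.0001,-0.0,-0.0,0.0,-0.0,0],[0.0102,-0.0001,-0.0,-0.0,0.0,-0.0,0],[0.0102,-0.0001,-0.0,-0.0,0.0,-0.0,0],[0.0102,-0.0001,-0.0,-0.0,0.0,-0.0,0],[0.0102,-0.0001,-0.0,-0.0,0.0,-0.0,0],
```

The block lies at x −102..−47 and spans y ±50, flat and clear of the others. Shutting the drawer.

```bash
python3 -m pendant '[[0.01,0,0,0,0,0,0],[0.01,0,0,0,0,0,0],[0.005,0,0,0,0,0,0],[0.005,0,0,0,0,0,0],[0.008,0,0,0,0,0,0],[0.01,0,0,0,0,0,0],[0.01,0,0,0,0,0,0],[0.01,0,0,0,0,0,0]]'; python3 -m pendant '[[0.01,0,0,0,0,0,0],[0.01,0,0,0,0,0,0],[0.01,0,0,0,0,0,0],[0.01,0,0,0,0,0,0],[0.01,0,0,0,0,0,0],[0.01,0,0,0,0,0,0],[0.008,0,0,0,0,0,0]]'
python3 - <<'E'
from h import *
steps([],0)
E
```

```text
clock: 31.4
position: [473.8, -108.8, 43.7]
ee_rot: [0.959, -0.283, -0.002, -0.001]
contact_force: [-4.6, 8.1, 4.2]
gripper_width: -0.0
grasp_force: 4.3
clock: 32.1
position: [530.5, -145.6, 43.7]
ee_rot: [0.959, -0.283, -0.002, -0.001]
contact_force: [-6.2, 7.4, 5.3]
gripper_width: -0.2
grasp_force: 4.3
at D [-66.4  -1.9  24.7] yaw -32.9 g -0.2 4.3 F [-6.2  7.4  5.3]
```

```bash
python3 -m pendant '[[0.006,0,0,0,0,0,0],[0.005,0,0,0,0,0,0],[0.003,0,0,0,0,0,0],[0,0,0,0,0,0,0]]'; python3 -m pendant '[[0.003,0,0,0,0,0,0],[0.002,0,0,0,0,0,0],[0,0,0,0,0,0,0]]';  python3 - <<'E'
from h import *
steps([],0)
E
```

```text
clock: 32.5
position: [542.6, -153.4, 43.7]
ee_rot: [0.959, -0.283, -0.002, -0.001]
contact_force: [-3.8, 5.2, 3.1]
gripper_width: 0.0
grasp_force: 2.9
clock: 32.8
position: [546.4, -155.9, 43.7]
ee_rot: [0.959, -0.283, -0.002, -0.001]
contact_force: [-5.1, 5.2, 3.0]
gripper_width: -0.2
grasp_force: 3.4
at D [-47.5  -2.   24.7] yaw -32.9 g -0.2 3.4 F [-5.1  5.2  3. ]
```

```bash
python3 -m pendant '[[0.002,0,0,0,0,0,0],[0,0,0,0,0,0,0]]'; python3 -m pendant '[[0.002,0,0,0,0,0,0],[0,0,0,0,0,0,0]]';  python3 -m pendant '[[0.0015,0,0,0,0,0,0],[0,0,0,0,0,0,0]]'
python3 - <<'E'
from h import *
steps([],0)
E
```

```text
clock: 33.0
position: [546.6, -156.2, 43.6]
ee_rot: [0.959, -0.283, -0.004, -0.001]
contact_force: [-7.1, 8.4, 7.0]
gripper_width: 0.4
grasp_force: 5.7
clock: 33.2
position: [546.6, -156.5, 43.4]
ee_rot: [0.959, -0.283, -0.006, -0.001]
contact_force: [-10.9, 12.7, 9.4]
gripper_width: 0.3
grasp_force: 8.2
clock: 33.4
position: [546.7, -156.6, 43.3]
ee_rot: [0.959, -0.284, -0.007, -0.001]
contact_force: [-13.5, 16.8, 12.3]
gripper_width: 0.3
grasp_force: 10.2
at D [-46.9  -2.4  24.3] yaw -32.94 g 0.3 10.2 F [-13.5  16.8  12.3]
```

The force climbs without motion, so the drawer is against its closed stop. Backing off and checking.

```bash
python3 -m pendant '[[-0.01,0,0,0,0,0,0],[-0.03,0,0,0,0,0,0],[-0.04,0,-0.03,0,0,0,0],[-0.02,0,-0.045,0,0,0,0],[0,0,-0.045,0,0,0,0],[0,0,-0.045,0,0,0,0],[0,0,0,0,0,0,0],[0,0,0,0,0,0,0]]'
python3 - <<'E'
from h import *
d,im=snap('wrist','w17');steps([],0);g=cv2.cvtColor(im,cv2.COLOR_BGR2GRAY).astype(float)
for y in (-60,-40,40,60):
    cc=int(proj(d,D2W(-15,y,38))[0])
    p=g[:,cc-5:cc+6].mean(1);e=np.abs(np.diff(p))
    print(y,[(i,int(e[i]),[W2D(onz(d,cc,i,z))[0].round(1) for z in (72,57,19)]) for i in range(60,300) if e[i]>12 and e[i]==e[max(0,i-2):i+3].max()])
t,it=snap('top','top18');a=cv2.imread('pics/top0.png');D=cv2.absdiff(it,a).max(2)
for n,p in (('bottle',(717.9,128.1,40)),('tape',(468,-384,24)),('cal',(440,-312,8)),('cal2',(290,-285,8))):
    u,v=map(int,proj(t,p));print(n,(u,v),D[v-14:v+15,u-14:u+15].mean().round(2),(D[v-14:v+15,u-14:u+15]>40).sum())
E
```

```text
clock: 34.2
position: [469.4, -105.3, 210.3]
ee_rot: [0.959, -0.283, 0.002, -0.002]
contact_force: [-1.6, -0.0, -1.0]
gripper_width: 0.0
grasp_force: 0.0
at D [-140.3   -1.6  189.7] yaw -32.89 g -0.1 0.0 F [-0.8 -0.3 -1.1]
-60 [(214, 12, [np.float64(-147.4), np.float64(-151.9), np.float64(-163.3)]), (295, 75, [np.float64(-217.5), np.float64(-226.1), np.float64(-247.8)])]
-40 []
40 [(150, 13, [np.float64(-98.1), np.float64(-99.7), np.float64(-103.8)])]
60 [(133, 13, [np.float64(-85.8), np.float64(-86.7), np.float64(-88.9)]), (295, 64, [np.float64(-217.5), np.float64(-226.1), np.float64(-247.9)])]
bottle (226, 137) 1.85 0
tape (391, 213) 1.52 0
cal (367, 222) 1.56 0
cal2 (361, 271) 1.58 0
```

Run:
```python
from h import *
d=load('w17');im=cv2.imread('pics/w17.png');h=cv2.cvtColor(im,cv2.COLOR_BGR2HSV);g=h[...,2].astype(float)
for y in (-60,60,0):
    cc=int(proj(d,D2W(-15,y,38))[0]);p=g[:,cc-4:cc+5].mean(1);e=np.abs(np.diff(p))
    print(y,cc,[(i,int(e[i]),[W2D(onz(d,cc,i,z))[0].round(1) for z in (72,57,50,19)]) for i in range(0,100) if e[i]>8 and e[i]==e[max(0,i-2):i+3].max()])
```

```text
-60 356 [(18, 14, [np.float64(-10.8), np.float64(-7.3), np.float64(-5.6), np.float64(1.6)]), (28, 49, [np.float64(-16.8), np.float64(-13.7), np.float64(-12.2), np.float64(-5.7)])]
60 188 [(15, 17, [np.float64(-8.6), np.float64(-4.9), np.float64(-3.2), np.float64(4.3)]), (27, 41, [np.float64(-15.8), np.float64(-12.6), np.float64(-11.1), np.float64(-4.5)])]
0 272 [(13, 11, [np.float64(-7.6), np.float64(-3.9), np.float64(-2.2), np.float64(5.5)]), (18, 16, [np.float64(-10.6), np.float64(-7.1), np.float64(-5.4), np.float64(1.9)]), (26, 9, [np.float64(-15.4), np.float64(-12.2), np.float64(-10.7), np.float64(-4.0)]), (36, 9, [np.float64(-21.6), np.float64(-18.7), np.float64(-17.3), np.float64(-11.4)]), (45, 9, [np.float64(-27.2), np.float64(-24.6), np.float64(-23.4), np.float64(-18.2)]), (61, 11, [np.float64(-37.3), np.float64(-35.3), np.float64(-34.4), np.float64(-30.4)]), (65, 64, [np.float64(-39.9), np.float64(-38.1), np.float64(-37.2), np.float64(-33.5)])]
```

```bash
python3 -c "
from bench import arm
print(arm.job_done())"
```

```text
the job is handed in; nothing more can be done
None
```

The caul, cork sanding block and spring clamp are flat in the drawer, which is pushed fully shut against its stop, and the bottle, calliper and tape show no change in the before-and-after top views; handed in at about 34 s of the 72 s.

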